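Weigh two stopcock bodies and clip the heavier one into the holder

ROBOT

A 6-joint arm with a two-finger parallel gripper is mounted at the origin on the work surface. World frame = base frame: x ahead of the robot, y to its left, z up, the work surface at z = 0. Lengths are in m, angles in rad, forces in N, time in s.
With the tool pointing down it reaches from about 0.35 to 0.775 m from the base axis. Payload 5.5 kg.
Tool frame: the origin (TCP) lies on the centre line of the jaws, within the pads' length; the fingertips stand 25 mm ahead of it and the grasp point (between the pads) lies 6 mm ahead of it; z points along the fingers, x is the direction in which the jaws open and shut, and the axes are right-handed (so a half turn about z gives the same grasp; the last joint's range is limited). The gripper opens to 85 mm and grips with 20 to 120 N. Pads are 22 mm wide; open, the fingers measure 114 mm over their backs; the gripper's body (76 mm by 85 mm) begins 54 mm behind the grasp point. The pads swing forward as they close: fully open they stand 13 mm farther back than shut.
Start: joints at [-1.338, 0.313, 0.046, 1.304, 0, 1.431], TCP at [0.209, -0.536, 0.227] pointing down, gripper open.
Joint ranges: [-2.76, 2.76], [-0.86, 1.69], [-1.03, 1.26], [-2.2, 2.34], [-1.47, 1.5], [-3.14, 3.14]. Speed limits (rad/s): [2.57, 2.57, 3.14, 3.14, 3.14, 3.14].

INTERFACE

Orientations are given as a unit quaternion [w, x, y, z].
In Python, from cell import ctrl, eyes gives the robot as it stands. The module is installed in compiled form; this text tells all that it offers.
- The arm moves only by the shell command python3 -m pendant 'ROWS' [OPENING] [FORCE]. ROWS is JSON, a list of rows, each a list of 6 numbers: the shift along the tool's x, y, z in cm, then the turn, a rotation vector about the tool's x, y, z in rad. A call has 1 to 20 rows; each row is the pose to reach, as a shift and turn from the pose commanded when the call began, along the tool's axes at that moment; what a row does not reach only later rows make up. A row lasts 1/8 s, in which the tool goes at most 62.5 mm and 10.7 degrees, less where a joint would pass 70% of its speed; a pose out of reach is approached as far as the arm can. A call with a gripper value outside its range is refused whole. OPENING is the gripper's target within -1 to 1 (fully open at 1, half-way at 0, shut at -1), set as the call begins (- or left out, the last holds). The fingers move at their own pace and stop on an object; FORCE is the grip in N (left out, the last holds). Time passes only in rows, so rows that repeat a pose let the fingers close. It gives the time, the measured TCP pose, the force and the opening at its end, in the units of the state.
- ctrl.sense(): the state, without advancing time (a new reading comes with each control period).
- eyes.grab_frame(name): name is "side" or "top"; returns the picture (420x560x3 uint8, red, green, blue); there is no depth.
- eyes.get_calibration(name): a dict with "K" (3x3 intrinsics, pixels), "D" ([k1, k2, p1, p2, k3] as OpenCV has them; the pictures are not rectified), "world_from_camera" (4x4, takes a point from camera to world coordinates). Camera axes: x right, y down, z forward; pixel columns grow to the right and rows downward; lengths in m; the calibration is good to about 2 mm. A picture is of the moment at which its call begins. get_calibration takes no time and is no camera call.
- ctrl.hand_in(): hands the job in, once; it reports no verdict.
The state is a dict: "clock": time; "qpos": joint angles; "qvel": joint speeds; "effort": joint torques, N m; "ee_pos": TCP position; "ee_rot": TCP orientation; "force": force on the tool from outside, world axes, zero at the start; "ft_torque": the same for the moment, N m; "gripper_width": opening from 0.0 (shut) to 1.0 (fully open).
Only numpy, scipy, OpenCV 4.12 (cv2) and the standard library are available. Lean on these libraries where they do the work, as an engineer would, in place of code of your own. Each camera call takes 0.05 s, during which the arm holds its last target.

TASK

One of the two look-alike brass stopcock bodies has lost its inner bush and is too light. Set them gently upright on opposite pans of the balance, let go and let it tip to see which is heavier; then take the heavier one and slide it, upright, along the holder's channel past the sprung cheek until it presses the sprung end stop back by about 5 mm (never as much as 10 mm), and let go there so that it stays clipped against the stop. Leave the lighter one standing on its pan, press gently on the pans, and leave everything else on the shelf alone.

Things in the scene. Friction and masses are not known exactly. Their poses are not given: they have to be found in the camera images.
- stopcock_m_mid (a point): One brass stopcock body, upright: square foot 36 x 36 x 22 mm, short round barrel 19 mm across, and a square neck 22 x 22 mm (flats parallel to the foot's sides) from 28 to 56 mm above the underside, to grasp it by. Point: on the axis, 28 mm above the underside; x and y square to the foot's sides, z up. The two look the same; one weighs 95 to 135 g, the other 180 to 240 g.
- stopcock_n_mid (a point): The other brass stopcock body, upright: square foot 36 x 36 x 22 mm, short round barrel 19 mm across, and a square neck 22 x 22 mm (flats parallel to the foot's sides) from 28 to 56 mm above the underside, to grasp it by. Point: on the axis, 28 mm above the underside; x and y square to the foot's sides, z up. The two look the same; one weighs 95 to 135 g, the other 180 to 240 g.
- balance: Low grey equal-arm balance, base 100 x 270 x 20 mm, fixed to the shelf; the origin is at the centre of its underside, its arms run along its y axis (100 mm each way), z up. A column 66 mm high stands in the middle.
- pan_p_top (a point): Round steel pan at the +y end of the balance, 90 mm across inside, rim 2 mm high; the point is the centre of the flat inner surface, about 70 mm above the shelf when level. The pans stay level and move up or down by up to 12 mm from there; they need only the weight of a part to move and stop gently.
- pan_q_top (a point): The same pan at the -y end of the balance; same point.
- beam (a joint): Tilt of the beam in rad, 0 when level and empty, stops at -0.12 and +0.12; positive when the +y pan (pan_p) is up and the other down. A lone part or the weight difference takes it to a stop.
- holder_floor (a point): Point on the floor of the holder, 8 mm above the shelf. The holder is a fixed aluminium plate 200 x 110 mm (85 mm behind to 115 mm ahead of the point) with an open-topped channel along its x axis; parts enter it sliding to +x. In this frame a fixed wall, 20 mm high, has its face at y = +19 mm from x = -30 to +85 mm, and flares out to y = +30 mm at x = -54 mm.
- holder_start (a point): Point on the holder's floor outside the channel's mouth, at x = -60, y = +0.5 mm in the frame of holder_floor (same axes): free floor to stand a stopcock body on, foot square to the channel, before sliding it to +x.
- cheek_face (a point): Resting place of the sprung steel cheek opposite the wall: face at y = -14 mm of holder_floor from x = -5 to +45 mm, 19 mm high, with a sloping lead-in from x = -33, y = -26 mm. Point: front end of that face. It gives way to a foot slid in along the channel and presses it against the wall with about 2.5 N, so sliding takes roughly 3 to 8 N.
- stop_pad (a joint): How far the end stop's sprung pad is pushed back to +x, in m: 0 free, 0.013 bottomed; 1 N per mm. The pad, 28 mm wide, stands across the channel up to 20 mm above its floor. Its resting place is set anew each time and is not measured: face at x = 44 to 60 mm of holder_floor, so a stopcock body's axis is at x = 26 to 42 mm when it touches.
- clamp_1: White plastic pinch clamp lying on the shelf, 60 x 12 x 18 mm; origin under its centre. Bystander.
- clamp_2: A second white pinch clamp, the same. Bystander.
- dropper: Amber glass dropper bottle, 32 mm across, 85 mm high, origin under its centre. Bystander.
- tin: Dented nickel instrument tin, 83 x 153 x 38 mm, origin under its centre. Bystander.
- gallipot: Small steel bowl, 66 mm across, 35 mm high, origin under its centre. Bystander.
- spanner: Steel spanner 140 mm long lying on the shelf, origin under its middle. Bystander.
Things that resemble listed ones, but are neither listed nor needed, are in the scene too. What is shaped like the part that bears stopcock_m_mid but turquoise is not meant. Leave any turquoise look-alike of the part that bears holder_floor alone.

How it is judged:
On the way, in this order (a step that is already met when the one before it is completed fails the run):
1. both stopcock bodies stand on opposite pans, released, and the balance has tipped to a stop and rests ((((horizontal distance between stopcock_m_mid and pan_p_top below 0.035 m and z of stopcock_m_mid in the frame of pan_p_top between 0.021 and 0.035 m and angle between stopcock_m_mid's own z axis and vertical below 0.2 rad) and (horizontal distance between stopcock_n_mid and pan_q_top below 0.035 m and z of stopcock_n_mid in the frame of pan_q_top between 0.021 and 0.035 m and angle between stopcock_n_mid's own z axis and vertical below 0.2 rad)) or ((horizontal distance between stopcock_m_mid and pan_q_top below 0.035 m and z of stopcock_m_mid in the frame of pan_q_top between 0.021 and 0.035 m and angle between stopcock_m_mid's own z axis and vertical below 0.2 rad) and (horizontal distance between stopcock_n_mid and pan_p_top below 0.035 m and z of stopcock_n_mid in the frame of pan_p_top between 0.021 and 0.035 m and angle between stopcock_n_mid's own z axis and vertical below 0.2 rad))) and (value of joint beam below -0.09 rad or value of joint beam above 0.09 rad) and velocity of joint beam between -0.05 and 0.05 rad/s and contact force between the arm and stopcock_m below 0.1 N and contact force between the arm and stopcock_n below 0.1 N and contact force between the arm and balance below 0.1 N), for 0.3 s.
2. a stopcock body, in the channel, has pressed the end stop back by more than 3 mm (((y of stopcock_m_mid in the frame of holder_floor between -0.006 and 0.006 m and x of stopcock_m_mid in the frame of holder_floor between 0.018 and 0.055 m and z of stopcock_m_mid in the frame of holder_floor between 0.023 and 0.032 m and angle between stopcock_m_mid's own z axis and vertical below 0.12 rad) or (y of stopcock_n_mid in the frame of holder_floor between -0.006 and 0.006 m and x of stopcock_n_mid in the frame of holder_floor between 0.018 and 0.055 m and z of stopcock_n_mid in the frame of holder_floor between 0.023 and 0.032 m and angle between stopcock_n_mid's own z axis and vertical below 0.12 rad)) and value of joint stop_pad above 0.003 m), for 0.15 s.
At the end, for the whole second after the job is handed in: The heavier body stands upright (7 degrees), released, on the channel floor (6 mm of its centre line), holding the end stop back by over 0.5 mm; the lighter stands upright, released, on a pan, axis within 35 mm of the pan's centre; beam and stop at rest ((((y of stopcock_m_mid in the frame of holder_floor between -0.006 and 0.006 m and x of stopcock_m_mid in the frame of holder_floor between 0.018 and 0.055 m and z of stopcock_m_mid in the frame of holder_floor between 0.023 and 0.032 m and angle between stopcock_m_mid's own z axis and vertical below 0.12 rad) and ((horizontal distance between stopcock_n_mid and pan_p_top below 0.035 m and z of stopcock_n_mid in the frame of pan_p_top between 0.021 and 0.035 m and angle between stopcock_n_mid's own z axis and vertical below 0.2 rad) or (horizontal distance between stopcock_n_mid and pan_q_top below 0.035 m and z of stopcock_n_mid in the frame of pan_q_top between 0.021 and 0.035 m and angle between stopcock_n_mid's own z axis and vertical below 0.2 rad)) and contact force between stopcock_n and balance below 1.55 N) or ((y of stopcock_n_mid in the frame of holder_floor between -0.006 and 0.006 m and x of stopcock_n_mid in the frame of holder_floor between 0.018 and 0.055 m and z of stopcock_n_mid in the frame of holder_floor between 0.023 and 0.032 m and angle between stopcock_n_mid's own z axis and vertical below 0.12 rad) and ((horizontal distance between stopcock_m_mid and pan_p_top below 0.035 m and z of stopcock_m_mid in the frame of pan_p_top between 0.021 and 0.035 m and angle between stopcock_m_mid's own z axis and vertical below 0.2 rad) or (horizontal distance between stopcock_m_mid and pan_q_top below 0.035 m and z of stopcock_m_mid in the frame of pan_q_top between 0.021 and 0.035 m and angle between stopcock_m_mid's own z axis and vertical below 0.2 rad)) and contact force between stopcock_m and balance below 1.55 N)) and value of joint stop_pad above 0.0005 m and contact force between the arm and stopcock_m below 0.1 N and contact force between the arm and stopcock_n below 0.1 N and velocity of joint stop_pad between -0.005 and 0.005 m/s and velocity of joint beam between -0.05 and 0.05 rad/s); the robot touches nothing.
It fails at once if the end stop is driven back more than 10 mm (value of joint stop_pad above 0.01 m).
It fails at once if a pan is struck or pressed with more than 15 N (contact force between any of stopcock_m, stopcock_n, the arm and balance above 15 N).
It fails at once if a stopcock body is toppled (angle between any of stopcock_m_mid, stopcock_n_mid's own z axis and vertical above 0.6 rad).
It fails at once if a bystander is moved by more than 15 mm (distance of any of clamp_1, clamp_2, dropper, tin, gallipot, spanner from where it was at the start of the episode above 0.015 m).
It also fails if it takes over 72 s, if anything falls off the work surface, if the arm or the gripper's body presses on something with over 40 N, if the wrist force passes 120 N, or if a joint passes its speed limit or range.

## Working session

There is one attempt and no reset: what is moved stays moved. The work goes in short steps, Python scripts to look and compute and a shell command to move; the robot and the scene stay as the last step left them, time stands still between calls to the robot, and variables do not carry over. Pictures are saved under pics/ and viewed, and the job is handed in when it is done.

```bash
mkdir -p pics; python3 - <<'E'
from cell import ctrl, eyes
import cv2, numpy as np
print(ctrl.sense())
for n in ("side","top"):
    im=eyes.grab_frame(n); cv2.imwrite(f"pics/{n}0.png",cv2.cvtColor(im,cv2.COLOR_RGB2BGR))
    c=eyes.get_calibration(n); print(n,c)
E
```

```text
{'clock': 0.0, 'qpos': array([-1.33760820e+00,  3.13997752e-01,  4.49535583e-02,  1.30357976e+00,
        7.67407102e-07,  1.43118972e+00]), 'qvel': array([-8.94358096e-04, -9.88557533e-04, -2.81850960e-04,  9.12351877e-05,
       -8.51906765e-04,  2.85682662e-04]), 'effort': array([-1.07636570e-03, -4.80626249e+01,  2.98534530e+01,  1.93396368e-02,
       -1.22056799e-04,  2.81330735e-06]), 'ee_pos': array([ 0.20929196, -0.53499602,  0.22579998]), 'ee_rot': array([-6.15517895e-04,  8.25899050e-01, -5.63817278e-01, -6.75422886e-04]), 'force': array([0.00799751, 0.74000773, 0.50627402]), 'ft_torque': array([-0.0147022 ,  0.01270165,  0.01271796]), 'gripper_width': 1.0001607565315755}
side {'K': array([[427.15490068,   0.        , 272.61809323],
       [  0.        , 427.15490068, 208.25060427],
       [  0.        ,   0.        ,   1.        ]]), 'D': array([-0.12142445,  0.        ,  0.        ,  0.        ,  0.        ]), 'world_from_camera': array([[ 0.97392092, -0.17609775,  0.14306507,  0.3811251 ],
       [-0.22667442, -0.72785864,  0.64717889, -0.59147289],
       [-0.0098356 , -0.66273025, -0.74879361,  0.77353117],
       [ 0.        ,  0.        ,  0.        ,  1.        ]])}
top {'K': array([[462.44202913,   0.        , 281.90443226],
       [  0.        , 462.44202913, 211.08344455],
       [  0.        ,   0.        ,   1.        ]]), 'D': array([-0.08808865,  0.        ,  0.        ,  0.        ,  0.        ]), 'world_from_camera': array([[ 0.01324281, -0.98413766,  0.17691155,  0.36176941],
       [-0.99969824, -0.01669197, -0.01802248,  0.01980242],
       [ 0.0206896 , -0.1766195 , -0.98406173,  1.08360753],
       [ 0.        ,  0.        ,  0.        ,  1.        ]])}
```

View pics/side0.png

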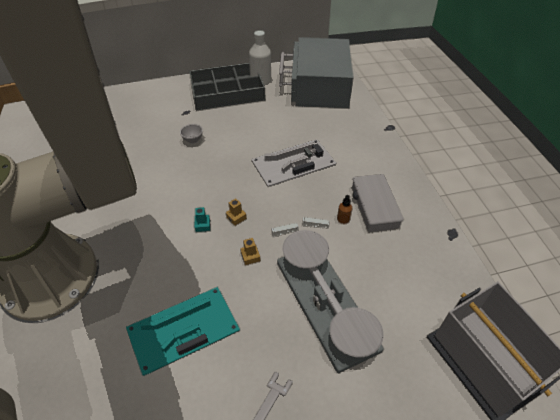

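View pics/top0.png

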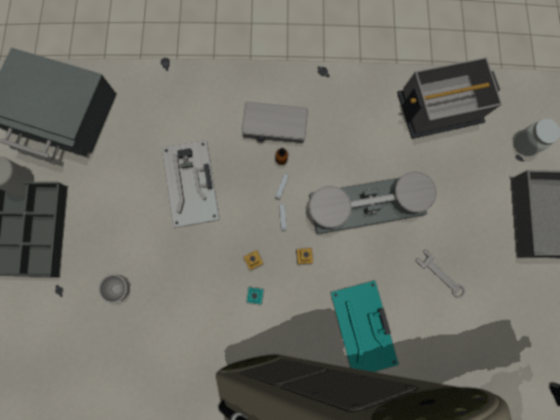

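The side view shows the brass bodies at (236,211) and (250,251), the aluminium holder at (293,162), and the balance pans at (305,249) and (357,331). In the top view the bodies are at (253,260) and (305,256), the holder is at (190,184), and the pans are at (330,207) and (414,192). The turquoise decoys are clear in both. Next I measure.

```bash
cat > h.py <<'E'
from cell import ctrl, eyes
import cv2, numpy as np
from scipy.spatial.transform import Rotation as R
def cal(n): return eyes.get_calibration(n)
def ray(n,px):
    c=cal(n); u=cv2.undistortPoints(np.array(px,float).reshape(-1,1,2),c["K"],c["D"]).reshape(-1,2)
    d=np.c_[u,np.ones(len(u))]@c["world_from_camera"][:3,:3].T
    return c["world_from_camera"][:3,3],d
def onz(n,px,z):
    o,d=ray(n,px); return o+d*((z-o[2])/d[:,2])[:,None]
def tri(p1,p2):
    o1,d1=ray("side",p1);o2,d2=ray("top",p2);d1=d1[0];d2=d2[0]
    A=np.c_[d1,-d2]; s=np.linalg.lstsq(A,o2-o1,rcond=None)[0]
    a=o1+s[0]*d1;b=o2+s[1]*d2; return (a+b)/2,np.linalg.norm(a-b)
def proj(n,P):
    c=cal(n);T=np.linalg.inv(c["world_from_camera"])
    return cv2.projectPoints(np.array(P,float).reshape(-1,1,3),cv2.Rodrigues(T[:3,:3])[0],T[:3,3],c["K"],c["D"])[0].reshape(-1,2)
def crop(im,x,y,w,h,s,f):
    cv2.imwrite("pics/"+f,cv2.resize(cv2.cvtColor(im,cv2.COLOR_RGB2BGR)[y:y+h,x:x+w],None,fx=s,fy=s,interpolation=cv2.INTER_CUBIC))
def tool(dw):  # world vector (m) -> tool cm
    r=ctrl.sense()["ee_rot"]; q=R.from_quat([r[1],r[2],r[3],r[0]]); return q.inv().apply(dw)*100
E
python3 - <<'E'
from h import *
t=cv2.cvtColor(cv2.imread("pics/top0.png"),cv2.COLOR_BGR2RGB)
s=cv2.cvtColor(cv2.imread("pics/side0.png"),cv2.COLOR_BGR2RGB)
crop(t,235,235,90,75,8,"t_st.png");crop(s,190,190,90,80,8,"s_st.png")
crop(t,150,130,100,100,6,"t_ho.png");crop(s,240,130,110,65,7,"s_ho.png")
crop(t,290,155,160,90,5,"t_ba.png");crop(s,265,220,130,150,4,"s_ba.png")
for n,im in(("top",t),("side",s)):
    hsv=cv2.cvtColor(im,cv2.COLOR_RGB2HSV)
    m=cv2.inRange(hsv,(10,120,60),(28,255,255))
    k,l,st,ce=cv2.connectedComponentsWithStats(m)
    for i in range(1,k):
        if st[i][4]>40: print(n,st[i],ce[i],onz(n,ce[i],0.03)[0])
E
```

```text
top [426  82  64  17 206] [461.80097087  89.69902913] [ 0.8676424  -0.44595788  0.03      ]
top [276 152  11   9  56] [281.25       156.83928571] [0.68164396 0.00378454 0.03      ]
top [297 249  15  15 173] [303.86705202 255.9132948 ] [ 0.44818759 -0.05095253  0.03      ]
top [244 251  18  18 177] [253.05084746 259.89265537] [0.43740264 0.06458133 0.03      ]
side [  0  83  24  26 364] [ 9.09615385 93.75274725] [-0.22071025  0.75945983  0.03      ]
side [226 199  20  26 291] [235.71477663 212.57044674] [0.43734901 0.05822262 0.03      ]
side [339 203  13  12  82] [344.93902439 208.57317073] [0.6864761  0.01062023 0.03      ]
side [241 238  19  27 319] [249.89968652 252.53291536] [ 0.44745785 -0.06034271  0.03      ]
side [470 302  72  83 509] [505.69744597 343.3870334 ] [ 0.87315008 -0.38349428  0.03      ]
```

View pics/t_st.png

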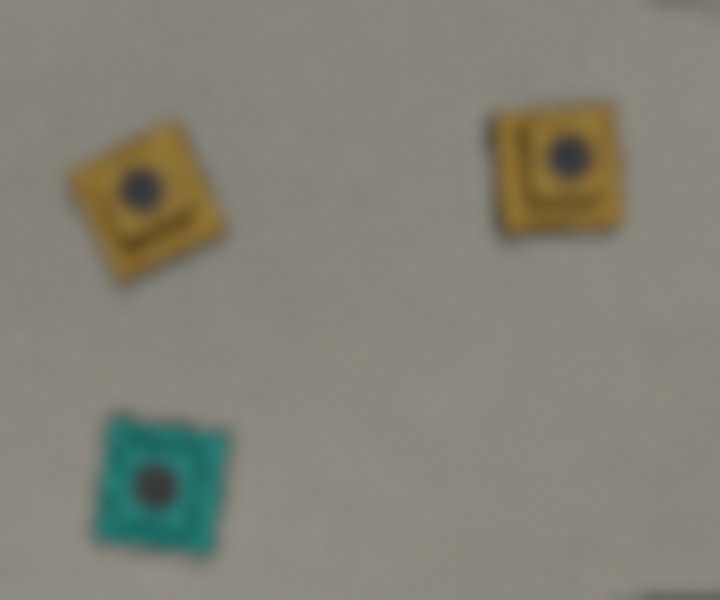

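View pics/s_st.png

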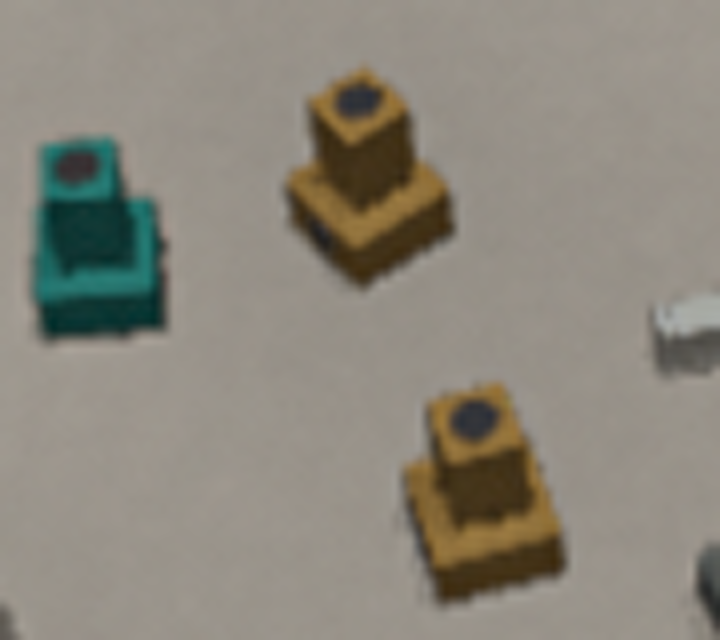

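View pics/t_ho.png

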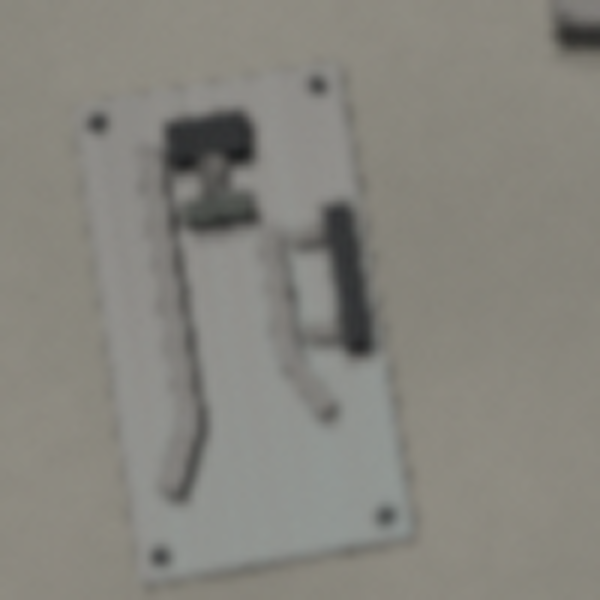

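View pics/s_ho.png

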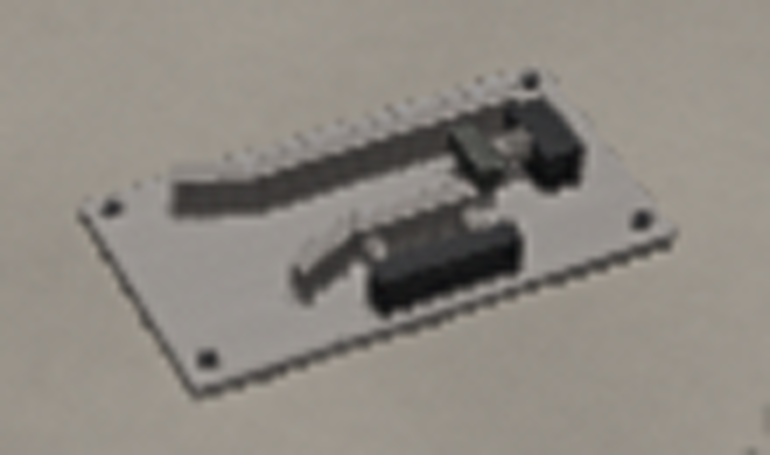

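View pics/t_ba.png

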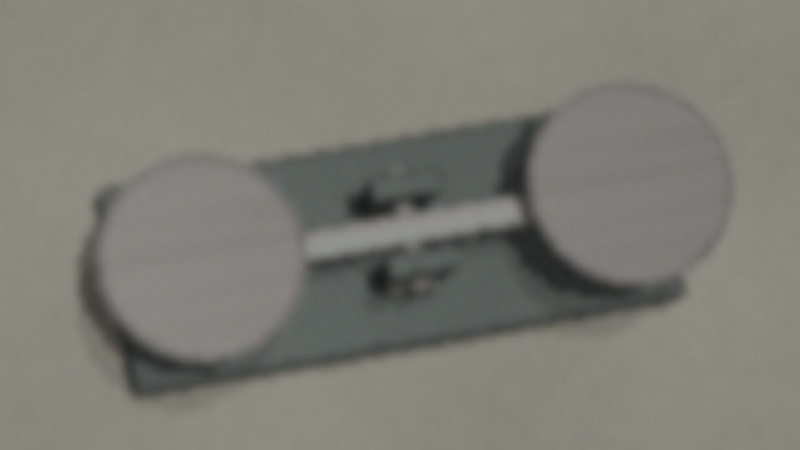

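View pics/s_ba.png

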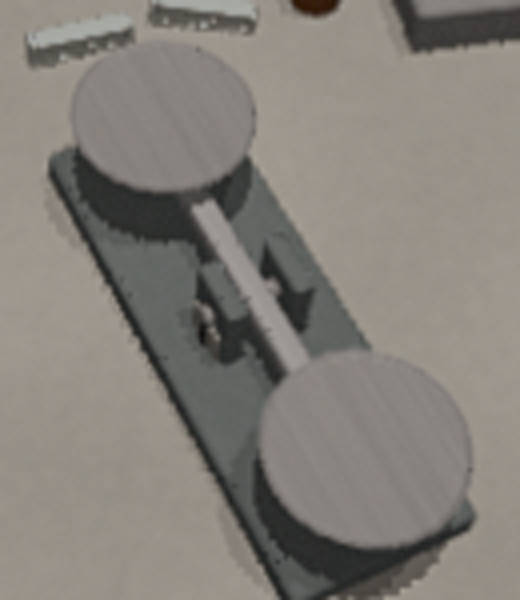

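```bash
python3 - <<'E'
from h import *
np.set_printoptions(precision=4,suppress=True)
def c(p,x,y,s): return (np.array(p,float)+.5)/s-.5+np.array([x,y])
T=lambda p:c(p,235,235,8); S=lambda p:c(p,190,190,8)
for n,a,b in(("A",(142,190),(358,100)),("B",(568,157),(473,420))):
    print(n,tri(S(b),T(a)),onz("top",T(a),.056)[0],onz("side",S(b),.056)[0])
A=onz("top",T([(175,122),(70,172),(122,282),(228,230)]),.022)
B=onz("top",T([(490,113),(615,103),(625,228),(505,236)]),.022)
for Q in(A,B):
    d=np.diff(np.r_[Q,Q[:1]],axis=0)[:,:2]; print(np.linalg.norm(d,axis=1),np.degrees(np.arctan2(d[:,1],d[:,0]))%90,Q.mean(0))
# side top-of-neck and foot
A=onz("side",S([(310,103),(362,70),(410,108),(358,140)]),.056)
B=onz("side",S([(428,402),(500,385),(525,447),(445,467)]),.056)
for Q in(A,B):
    d=np.diff(np.r_[Q,Q[:1]],axis=0)[:,:2]; print("neck",np.linalg.norm(d,axis=1),np.degrees(np.arctan2(d[:,1],d[:,0]))%90,Q.mean(0))
Ht=onz("top",c([(80,108),(342,68),(414,540),(150,585)],150,130,6),.008)
Hs=onz("side",c([(540,70),(672,235),(195,395),(80,213)],240,130,7),.008)
for Q in(Ht,Hs):
    print(Q[:,:2].round(4).tolist(),Q.mean(0)); d=np.diff(np.r_[Q,Q[:1]],axis=0)[:,:2]; print(np.linalg.norm(d,axis=1),np.degrees(np.arctan2(d[:,1],d[:,0])))
W=onz("top",c([(168,150),(195,415)],150,130,6),.028); print("wall top edge",W)
W=onz("top",c([(207,425),(172,170)],150,130,6),.008); print("wall foot",W)
W=onz("side",c([(172,215),(268,212),(450,155)],240,130,7),.008); print("wall foot side",W)
E
```

```text
A (array([0.4381, 0.0651, 0.0587]), np.float64(0.001334052945147847)) [0.439  0.0652 0.056 ] [0.4377 0.0675 0.056 ]
B (array([ 0.4488, -0.0528,  0.0574]), np.float64(0.002083400700370038)) [ 0.4499 -0.053   0.056 ] [ 0.4479 -0.0519  0.056 ]
[0.0333 0.0348 0.0336 0.0345] [26.5117 26.6835 27.037  27.2679] [0.4383 0.0647 0.022 ]
[0.0362 0.036  0.0345 0.0355] [5.413  4.7462 4.5755 7.4298] [ 0.4491 -0.0527  0.022 ]
neck [0.0189 0.0208 0.0185 0.0203] [28.8507 31.2839 27.4233 32.5405] [0.4379 0.0655 0.056 ]
neck [0.0196 0.0216 0.0216 0.0219] [3.2609 6.2244 3.9585 1.1065] [ 0.4479 -0.0536  0.056 ]
[[0.7069, 0.2912], [0.7254, 0.1856], [0.5323, 0.1488], [0.5127, 0.2517]] [0.6193 0.2193 0.008 ]
[0.1072 0.1966 0.1047 0.1982] [ -80.0685 -169.2197  100.7932   11.4888]
[[0.7057, 0.2913], [0.7255, 0.1862], [0.5316, 0.1459], [0.5103, 0.2511]] [0.6183 0.2186 0.008 ]
[0.1069 0.198  0.1073 0.1995] [ -79.3301 -168.2371  101.4629   11.6325]
wall top edge [[0.6836 0.25   0.028 ]
 [0.5768 0.2335 0.028 ]]
wall foot [[0.5769 0.2325 0.008 ]
 [0.6814 0.2523 0.008 ]]
wall foot side [[0.5441 0.2416 0.008 ]
 [0.58   0.2346 0.008 ]
 [0.6564 0.25   0.008 ]]
```

```bash
python3 - <<'E'
from h import *
np.set_printoptions(precision=4,suppress=True)
def c(p,x,y,s): return (np.array(p,float)+.5)/s-.5+np.array([x,y])
P=tri(c((164,117),265,220,4),c((202,259),290,155,5)); Q=tri(c((366,448),265,220,4),c((630,185),290,155,5))
print(P,Q); 
for t,s in(((202,259),(164,117)),((630,185),(366,448))): print(onz("top",c(t,290,155,5),.072),onz("side",c(s,265,220,4),.072))
d=P[0]-Q[0];print(np.linalg.norm(d),np.degrees(np.arctan2(-d[0],d[1])))
# holder frame check
yaw=np.radians(11.1);C=np.array([.6188,.219]);ex=np.array([np.cos(yaw),np.sin(yaw)]);ey=np.array([-ex[1],ex[0]])
O=C-.015*ex; print("O",O,"start",O-.06*ex+.0005*ey)
def h(p): p=np.atleast_2d(p)[:,:2]-O; return np.c_[p@ex,p@ey]*1000
print(h([[.6836,.25],[.5768,.2335],[.5769,.2325],[.6814,.2523],[.5441,.2416],[.58,.2346],[.6564,.25]]))
# pad face & cheek top view z=.027; side
print("pad top", h(onz("top",c([(187,225),(258,218)],150,130,6),.028)), "side pad foot",h(onz("side",c([(490,192)],240,130,7),.010)), "side pad top", h(onz("side",c([(452,130),(492,165)],240,130,7),.028)))
print("cheek top edge", h(onz("top",c([(288,280),(291,360),(318,415)],150,130,6),.027)))
E
```

```text
(array([ 0.5561, -0.1063,  0.0698]), np.float64(0.0007270187339244024)) (array([ 0.5936, -0.3023,  0.0703]), np.float64(0.00109392918687403))
[[ 0.5561 -0.106   0.072 ]] [[ 0.5552 -0.1078  0.072 ]]
[[ 0.5937 -0.3018  0.072 ]] [[ 0.5925 -0.303   0.072 ]]
0.19951469785574474 10.812406755690931
O [0.6041 0.2161] start [0.5451 0.2051]
[[ 84.5559  17.9446]
 [-23.4227  22.3147]
 [-23.5171  21.3141]
 [ 82.8399  20.6252]
 [-53.9516  36.5586]
 [-20.0708  22.778 ]
 [ 57.8648  23.1812]]
pad top [[ 52.7711  14.7223]
 [ 50.6229 -13.2731]] side pad foot [[60.8272 -4.3741]] side pad top [[53.8379 15.5672]
 [58.3292 -8.7199]]
cheek top edge [[ 23.9089 -21.1541]
 [ -8.1242 -17.6165]
 [-31.6461 -24.7468]]
```

```bash
cat >> h.py <<'E'
def go(x,y,z,yawdeg):
    s=ctrl.sense(); r=s["ee_rot"]; q=R.from_quat([r[1],r[2],r[3],r[0]])
    a=np.radians(yawdeg); t=R.from_matrix(np.array([[np.cos(a),np.sin(a),0],[np.sin(a),-np.cos(a),0],[0,0,-1]]))
    print("clock",round(s["clock"],2),"pos",s["ee_pos"].round(4),"yaw",np.degrees(np.arctan2(*q.as_matrix()[[1,0],[0,0]])).round(1),"F",s["force"].round(2),"w",round(s["gripper_width"],3),"q6",s["qpos"][5].round(2))
    print("shift cm",q.inv().apply(np.array([x,y,z])-s["ee_pos"]).round(4)*100,"turn",(q.inv()*t).as_rotvec().round(3))
E
python3 -c "
from h import *
go(.4489,-.053,.15,95)"
```

```text
clock 0.1 pos [ 0.2093 -0.535   0.2259] yaw -68.6 F [-0.24  0.48  0.42] w 1.0 q6 1.43
shift cm [-36.15 -39.87   7.66] turn [-2.000e-03 -0.000e+00 -2.856e+00]
```

```bash
python3 -m pendant '[[-9,-10,1,0,0,-0.18],[-13,-14,2,0,0,-0.36],[-17,-18,3,0,0,-0.54],[-20,-22,4,0,0,-0.72],[-23,-26,5,0,0,-0.9],[-26,-29,5,0,0,-1.08],[-28,-31,5,0,0,-1.26],[-30,-33,5,0,0,-1.44],[-32,-35,5,0,0,-1.62],[-33,-36.5,5,0,0,-1.8],[-34,-37.5,5,0,0,-1.98],[-35,-38.5,5,0,0,-2.16],[-36,-39.5,5,0,0,-2.34],[-36.15,-39.87,6,0,0,-2.52],[-36.15,-39.87,7,0,0,-2.7],[-36.15,-39.87,7.66,0,0,-2.856],[-36.15,-39.87,7.66,0,0,-2.856],[-36.15,-39.87,7.66,0,0,-2.856]]' 0.3 40; python3 -c "
from h import *
go(.4489,-.053,.051,95)
for n in ('top','side'): crop(eyes.grab_frame(n),190,180,160,120,5,n+'1.png')"
```

```text
clock: 2.35
ee_pos: [0.4491, -0.0537, 0.1502]
ee_rot: [-0.0, 0.677, 0.736, -0.0]
force: [-0.4, 0.6, 0.3]
gripper_width: 0.651
clock 2.35 pos [ 0.4491 -0.0537  0.1502] yaw 94.9 F [-0.38  0.64  0.29] w 0.651 q6 -0.38
shift cm [ 0.07 -0.01  9.92] turn [-0.     0.    -0.003]
```

View pics/side1.png

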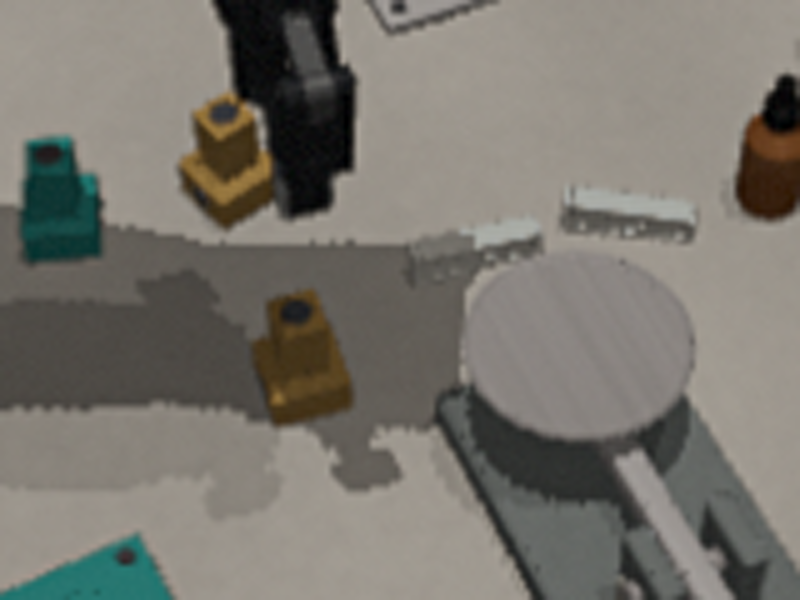

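The gripper hangs over the B body, its fingertip at about (305,190) in the crop, with free space below it. Descending and grasping.

```bash
python3 -m pendant '[[0.07,0,4,0,0,0],[0.07,0,7,0,0,0],[0.07,0,9,0,0,0],[0.07,0,9.9,0,0,0],[0.07,0,9.9,0,0,0]]' ; python3 -m pendant '[[0,0,0,0,0,0],[0,0,0,0,0,0],[0,0,0,0,0,0],[0,0,0,0,0,0],[0,0,0,0,0,0]]' -1 40; python3 -c "
from h import *
go(.4489,-.053,.20,95)"
```

```text
clock: 3.08
ee_pos: [0.4489, -0.053, 0.051]
ee_rot: [-0.0, 0.676, 0.737, -0.0]
force: [-0.8, -0.8, 0.4]
gripper_width: 0.652
clock: 3.7
ee_pos: [0.4493, -0.0531, 0.0515]
ee_rot: [0.0, 0.676, 0.737, 0.0]
force: [0.2, 0.5, 3.7]
gripper_width: -0.001
clock 3.7 pos [ 0.4493 -0.0531  0.0515] yaw 95.0 F [0.2  0.49 3.66] w -0.001 q6 -0.38
shift cm [  0.    -0.03 -14.85] turn [ 0.001  0.    -0.   ]
```

```bash
python3 -c "
from h import *
for n in ('top','side'): crop(eyes.grab_frame(n),190,180,160,120,5,n+'2.png')"
```

```text
(no output)
```

View pics/side2.png

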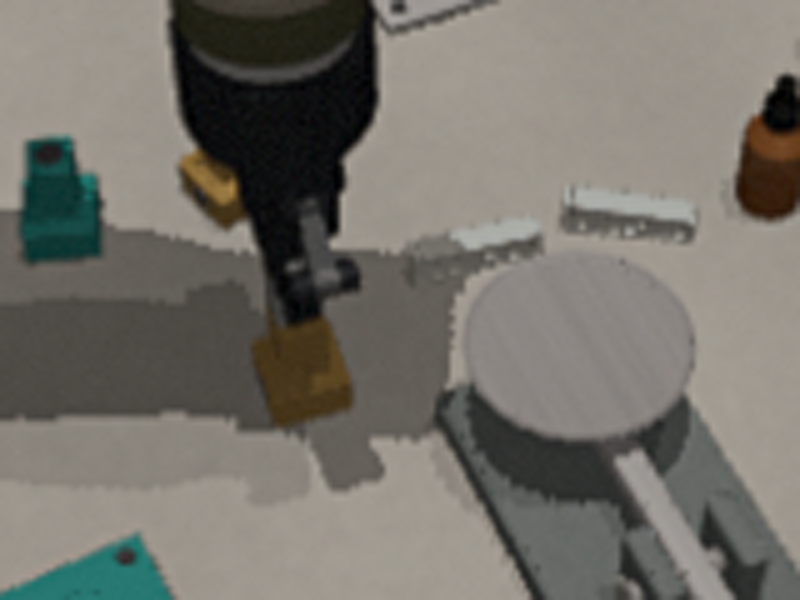

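View pics/top2.png

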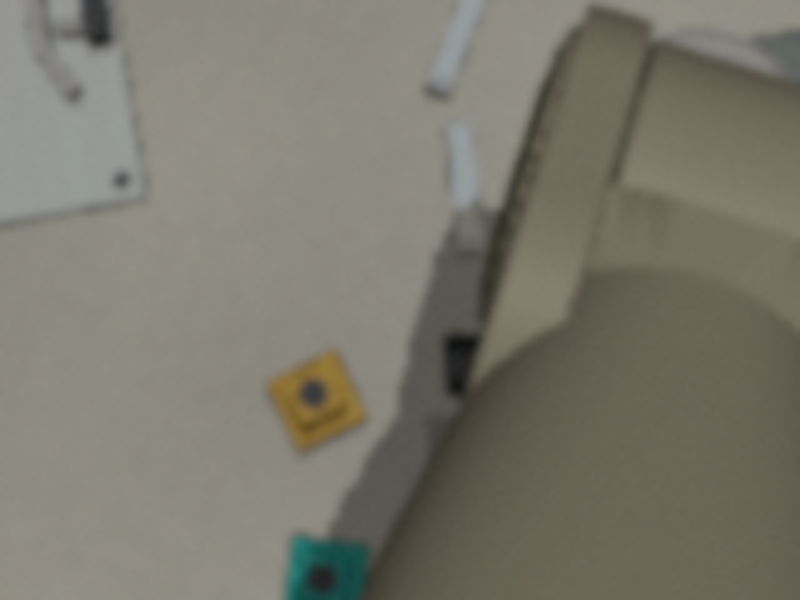

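```bash
python3 -c "
from h import *
crop(eyes.grab_frame('side'),220,200,70,70,8,'side3.png')
for p in ([.4489,-.053,.056],[.4489,-.053,.0515],[.4489,-.053,.0265],[.4489,-.064,.0265],[.4489,-.053,.0]): print(p,(proj('side',p)-[220,200])*8)
print(ctrl.sense())"
```

```text
[0.4489, -0.053, 0.056] [[234.19224288 339.1676314 ]]
[0.4489, -0.053, 0.0515] [[235.07091493 349.45284729]]
[0.4489, -0.053, 0.0265] [[239.84023553 405.18391503]]
[0.4489, -0.064, 0.0265] [[247.80542577 437.76183924]]
[0.4489, -0.053, 0.0] [[244.69626476 461.76252923]]
{'clock': 3.85, 'qpos': array([-2.95240201e-01,  2.15203635e-01, -5.48324070e-01,  8.06514293e-01,
       -9.61514735e-05, -3.82449013e-01]), 'qvel': array([-0.00166323,  0.00162523,  0.00012155,  0.00114198, -0.00020824,
       -0.00127873]), 'effort': array([-5.84276591e-02, -3.48480356e+01,  2.31649214e+01, -3.13330600e-01,
       -3.42022053e-03, -5.24982224e-04]), 'ee_pos': array([ 0.44932955, -0.05306665,  0.05144669]), 'ee_rot': array([3.60941943e-04, 6.75611424e-01, 7.37257797e-01, 1.19520607e-04]), 'force': array([-1.35104437,  0.62409567,  5.14010174]), 'ft_torque': array([0.04370755, 0.12562188, 0.01216566]), 'gripper_width': -6.0021029329563084e-05}
```

View pics/side3.png

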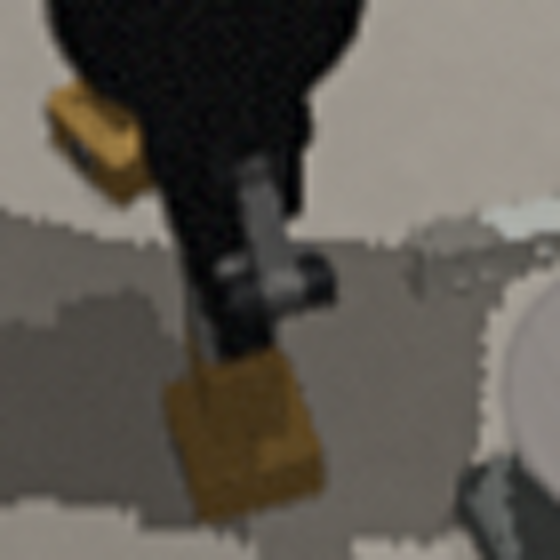

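```bash
python3 -c "
from h import *
for y in (-.1,-.0815,-.053,-.025):
  for z in (.125,.131,.15): print(y,z,(proj('side',[.449,y,z])-[190,180])*5)
s=cv2.cvtColor(cv2.imread('pics/side1.png'),cv2.COLOR_BGR2RGB)
crop(s,200,0,220,260,2.3,'side1b.png')"
```

```text
-0.1 0.125 [[310.99041235 298.97949749]]
-0.1 0.131 [[310.2600034  289.37749832]]
-0.1 0.15 [[307.89540243 258.24106245]]
-0.0815 0.125 [[301.60563544 261.90735132]]
-0.0815 0.131 [[300.83583213 252.23545584]]
-0.0815 0.15 [[298.34493321 220.8869184 ]]
-0.053 0.125 [[287.67956728 206.81503515]]
-0.053 0.131 [[286.85488198 197.05436422]]
-0.053 0.15 [[284.18836164 165.43996732]]
-0.025 0.125 [[274.59529711 154.964553  ]]
-0.025 0.131 [[273.72296057 145.13687467]]
-0.025 0.15 [[270.90431814 113.32623501]]
```

View pics/side1b.png

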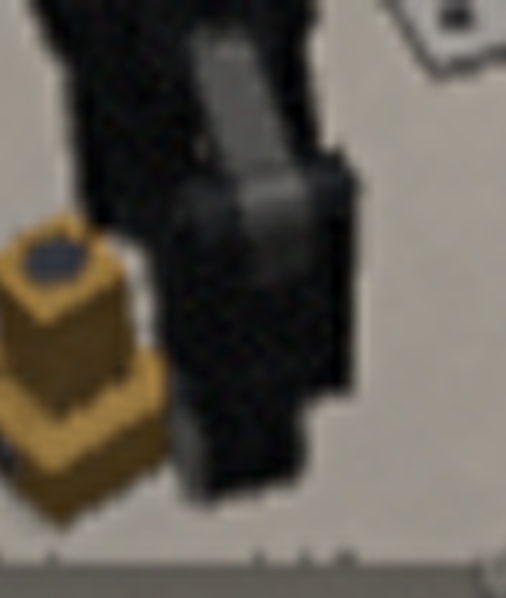

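```bash
python3 -m pendant '[[0,0,-3,0,0,0],[0,0,-6,0,0,0],[0,0,-6,0,0,0],[0,0,-6,0,0,0]]'; python3 -c "
from h import *
s=ctrl.sense();print(s['ee_pos'],s['force'])
crop(eyes.grab_frame('side'),200,160,90,100,6,'side4.png')
for z in (.025,0): print((proj('side',s['ee_pos']-[0,0,z])-[200,160])*6)
crop(eyes.grab_frame('top'),0,0,560,420,1.4,'top4.png')"
```

```text
clock: 4.35
ee_pos: [0.4485, -0.0528, 0.1104]
ee_rot: [-0.0, 0.676, 0.737, -0.0]
force: [-1.4, -0.7, -0.5]
gripper_width: -0.003
[ 0.44854071 -0.05283089  0.11035936] [-1.4386556  -0.66081677 -0.5015189 ]
[[290.09841964 442.369291  ]]
[[286.1429978  396.10431715]]
```

View pics/side4.png

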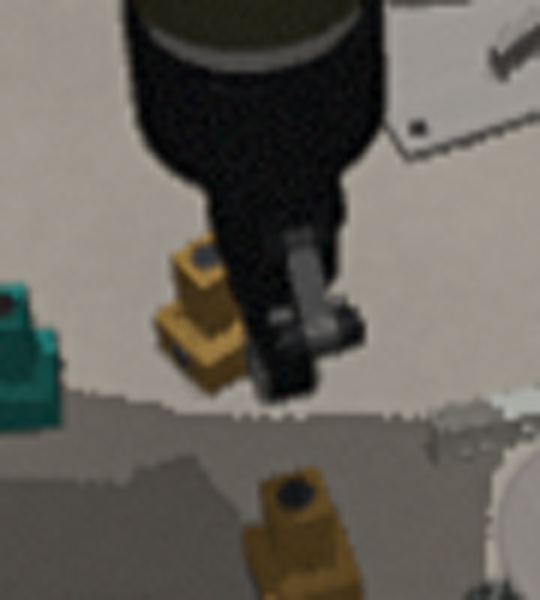

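The shut fingertips appear at about (288,398), roughly where the TCP itself projects. The expected tip position, 25 mm lower, would be at (290,442). In the last attempt the shut fingers also stood on the neck's top with 5 N of force. So the real tips sit about level with the reported TCP, not 25 mm ahead of it. I'll descend again in guarded steps and look.

```bash
python3 -m pendant '[[0,0,0,0,0,0],[0,0,0,0,0,0],[0,0,2,0,0,0],[0,0,4,0,0,0],[0,0,5.9,0,0,0],[0,0,5.9,0,0,0]]' 0.2; python3 -m pendant '[[0,0,0.5,0,0,0],[0,0,0.7,0,0,0],[0,0,1.0,0,0,0],[0,0,1.0,0,0,0]]';python3 -c "
from h import *
s=ctrl.sense();print(s['ee_pos'],s['force'])
crop(eyes.grab_frame('side'),210,180,80,85,7,'side5.png')"
```

```text
clock: 5.2
ee_pos: [0.4476, -0.0526, 0.0508]
ee_rot: [-0.002, 0.676, 0.737, -0.001]
force: [0.3, 1.1, 0.3]
gripper_width: 0.601
clock: 5.7
ee_pos: [0.449, -0.053, 0.0421]
ee_rot: [0.0, 0.676, 0.737, -0.0]
force: [0.0, 0.4, -0.1]
gripper_width: 0.598
[ 0.44902836 -0.05297902  0.04212149] [ 0.04875166  0.37111556 -0.08073124]
```

View pics/side5.png

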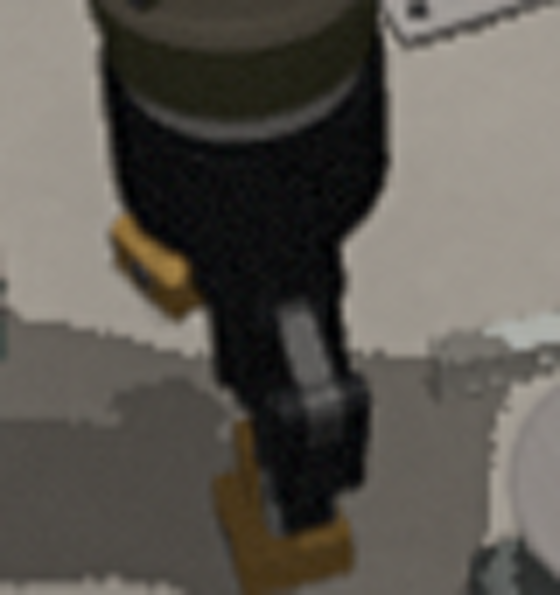

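```bash
python3 -c "
from h import *
for y in (-.053,-.068,-.078):
  for z in (.017,.03,.038,.046): print(y,z,((proj('side',[.449,y,z])-[210,180])*7).round())
  for z in (.017,.03,.038,.046): print('x+10',y,z,((proj('side',[.459,y,z])-[210,180])*7).round())
"
```

```text
-0.053 0.017 [[282. 512.]]
-0.053 0.03 [[280. 488.]]
-0.053 0.038 [[278. 472.]]
-0.053 0.046 [[277. 457.]]
x+10 -0.053 0.017 [[313. 506.]]
x+10 -0.053 0.03 [[312. 482.]]
x+10 -0.053 0.038 [[310. 466.]]
x+10 -0.053 0.046 [[309. 450.]]
-0.068 0.017 [[291. 551.]]
-0.068 0.03 [[289. 527.]]
-0.068 0.038 [[288. 511.]]
-0.068 0.046 [[287. 496.]]
x+10 -0.068 0.017 [[323. 545.]]
x+10 -0.068 0.03 [[321. 521.]]
x+10 -0.068 0.038 [[320. 505.]]
x+10 -0.068 0.046 [[319. 490.]]
-0.078 0.017 [[298. 578.]]
-0.078 0.03 [[296. 553.]]
-0.078 0.038 [[294. 538.]]
-0.078 0.046 [[293. 522.]]
x+10 -0.078 0.017 [[330. 571.]]
x+10 -0.078 0.03 [[328. 547.]]
x+10 -0.078 0.038 [[327. 532.]]
x+10 -0.078 0.046 [[326. 516.]]
```

```bash
python3 -m pendant '[[0,0,0.6,0,0,0],[0,0,1.2,0,0,0],[0,0,1.2,0,0,0]]'; python3 -m pendant '[[0,0,0,0,0,0],[0,0,0,0,0,0],[0,0,0,0,0,0],[0,0,0,0,0,0],[0,0,0,0,0,0]]' -1 40;python3 -c "
from h import *
s=ctrl.sense();print(s['ee_pos'],s['force'])
crop(eyes.grab_frame('side'),210,180,80,85,7,'side6.png')"
```

```text
clock: 6.12
ee_pos: [0.4484, -0.0528, 0.0294]
ee_rot: [-0.001, 0.676, 0.737, -0.0]
force: [0.5, -0.1, -0.2]
gripper_width: 0.601
clock: 6.75
ee_pos: [0.4492, -0.053, 0.0302]
ee_rot: [0.0, 0.676, 0.737, 0.0]
force: [-0.5, -1.0, 1.6]
gripper_width: 0.249
[ 0.44916506 -0.05304479  0.03024074] [-0.45685923 -0.97809053  1.61306552]
```

View pics/side6.png

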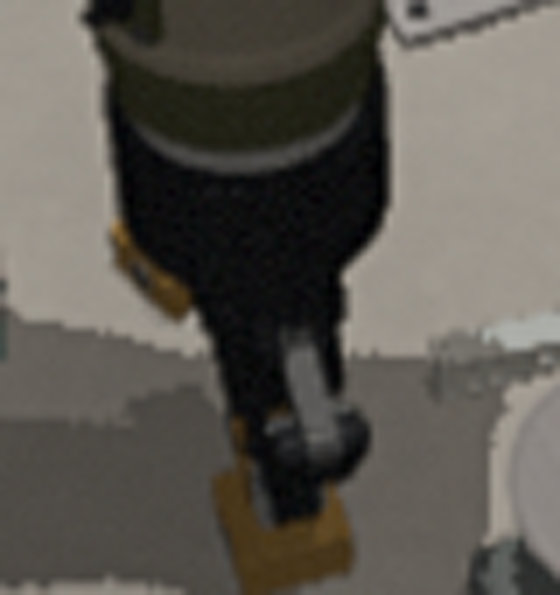

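Width 0.249 (21 mm) means the neck is held, with the tips at about (295,525), just above the foot. Lifting and checking the weight.

```bash
python3 -m pendant '[[0,0,-1,0,0,0],[0,0,-4,0,0,0],[0,0,-8,0,0,0],[0,0,-12,0,0,0],[0,0,-15,0,0,0],[0,0,-15,0,0,0],[0,0,-15,0,0,0],[0,0,-15,0,0,0],[0,0,-15,0,0,0]]';python3 -c "
from h import *
for i in range(3):
  im=eyes.grab_frame('side'); print(ctrl.sense()['force'])
go(.5935,-.3024,.18,95)
"
```

```text
clock: 7.92
ee_pos: [0.4483, -0.0528, 0.179]
ee_rot: [-0.001, 0.676, 0.737, -0.001]
force: [-0.1, -0.4, -1.2]
gripper_width: 0.246
[-0.61159019  0.56272885 -0.96447278]
[-0.05740562  0.47390431 -1.37217551]
[-0.69845923 -0.45079634 -0.96623415]
clock 8.07 pos [ 0.4487 -0.0529  0.1795] yaw 95.0 F [-0.7  -0.45 -0.97] w 0.252 q6 -0.38
shift cm [-26.12  12.25  -0.07] turn [-0.001 -0.    -0.   ]
```

```bash
python3 -m pendant '[[-3,1.4,0,0,0,0],[-7,3.3,0,0,0,0],[-11,5.1,0,0,0,0],[-15,7,0,0,0,0],[-19,8.9,0,0,0,0],[-22,10.3,0,0,0,0],[-24.5,11.5,0,0,0,0],[-25.7,12.05,0,0,0,0],[-26.12,12.25,0,0,0,0],[-26.12,12.25,2,0,0,0],[-26.12,12.25,4,0,0,0],[-26.12,12.25,5.5,0,0,0],[-26.12,12.25,6,0,0,0],[-26.12,12.25,6,0,0,0]]';python3 -c "
from h import *
crop(eyes.grab_frame('side'),265,160,130,150,4,'side7.png')
go(.5935,-.3024,.1,95)
"
```

```text
clock: 9.82
ee_pos: [0.5937, -0.3022, 0.1202]
ee_rot: [-0.0, 0.675, 0.737, -0.0]
force: [-0.6, 0.1, -0.6]
gripper_width: 0.246
clock 9.88 pos [ 0.594  -0.3025  0.1207] yaw 95.0 F [ 0.31  0.18 -0.52] w 0.249 q6 -0.68
shift cm [ 0.01 -0.05  2.07] turn [0.001 0.    0.   ]
```

View pics/side7.png

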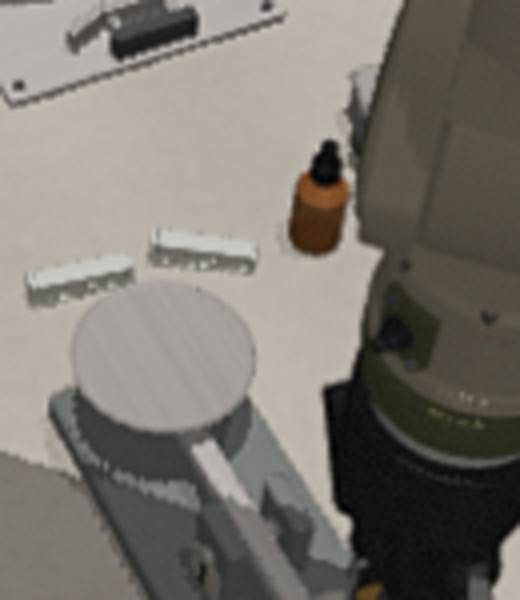

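```bash
python3 -m pendant '[[0,0,0.5,0,0,0],[0,0,1,0,0,0],[0,0,1.4,0,0,0],[0,0,1.7,0,0,0],[0,0,2.0,0,0,0],[0,0,2.2,0,0,0],[0,0,2.4,0,0,0],[0,0,2.6,0,0,0],[0,0,2.7,0,0,0],[0,0,2.7,0,0,0]]';python3 -c "
from h import *
crop(eyes.grab_frame('side'),265,210,150,180,4,'side8.png')
go(.5935,-.3024,.1,95)
"
```

```text
clock: 11.12
ee_pos: [0.5938, -0.3025, 0.093]
ee_rot: [-0.0, 0.676, 0.737, -0.0]
force: [0.2, -0.2, -0.2]
gripper_width: 0.247
clock 11.18 pos [ 0.5938 -0.3025  0.0931] yaw 95.0 F [ 0.46 -0.33 -1.9 ] w 0.249 q6 -0.68
shift cm [ 0.01 -0.03 -0.69] turn [-0.  0. -0.]
```

View pics/side8.png

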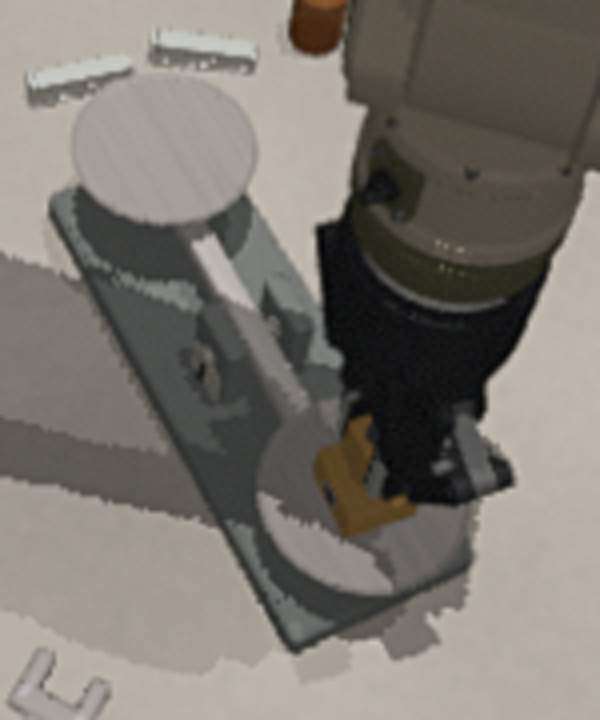

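```bash
python3 -m pendant '[[0,0,0.2,0,0,0],[0,0,0.35,0,0,0],[0,0,0.5,0,0,0],[0,0,0.5,0,0,0]]';python3 -m pendant '[[0,0,0,0,0,0],[0,0,0,0,0,0],[0,0,0,0,0,0]]' 0.2; python3 -c "
from h import *
crop(eyes.grab_frame('side'),265,210,150,180,4,'side9.png')
go(.5935,-.3024,.1,95)
"
```

```text
clock: 11.68
ee_pos: [0.5938, -0.3025, 0.0883]
ee_rot: [0.0, 0.676, 0.737, 0.0]
force: [-1.0, 0.4, 0.5]
gripper_width: 0.249
clock: 12.05
ee_pos: [0.5938, -0.3026, 0.0881]
ee_rot: [0.0, 0.676, 0.737, -0.0]
force: [0.3, -0.1, -0.6]
gripper_width: 0.601
clock 12.1 pos [ 0.5938 -0.3026  0.0881] yaw 95.0 F [0.36 0.61 0.77] w 0.595 q6 -0.68
shift cm [ 0.02 -0.03 -1.19] turn [ 0.  0. -0.]
```

View pics/side9.png

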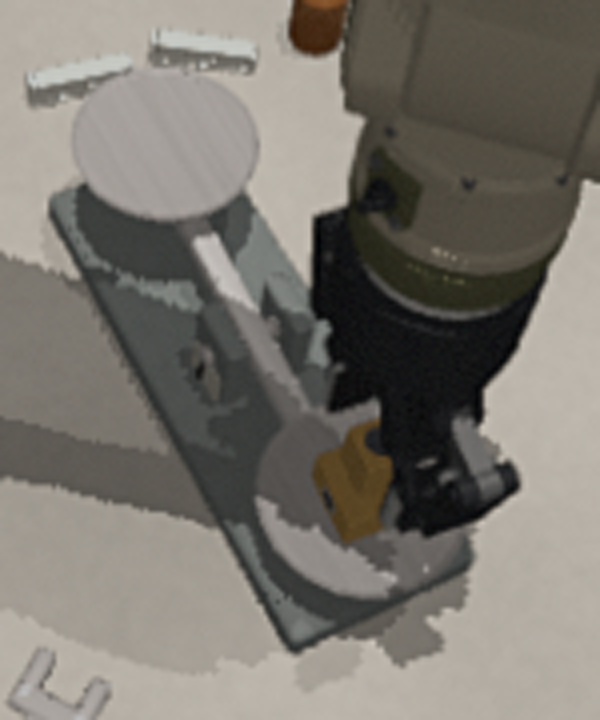

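Body B stands upright, released, at about (350,480) on the -y pan. Rising, then going over to A.

```bash
python3 -m pendant '[[0,0,-2,0,0,0],[0,0,-5,0,0,0],[0,0,-9,0,0,0],[0,0,-9,0,0,0],[0,0,-9,0,0,0]]' 0.1; python3 -c "
from h import *
crop(eyes.grab_frame('side'),265,210,150,180,4,'side10.png')
go(.4384,.0655,.13,117)
"
```

```text
clock: 12.72
ee_pos: [0.5937, -0.3025, 0.1778]
ee_rot: [-0.0, 0.676, 0.737, -0.0]
force: [0.1, -0.9, -0.4]
gripper_width: 0.546
clock 12.78 pos [ 0.5933 -0.3022  0.177 ] yaw 95.0 F [ 0.3  -0.56 -0.48] w 0.551 q6 -0.68
shift cm [ 37.97 -12.22   4.75] turn [-0.001 -0.001 -0.384]
```

View pics/side10.png

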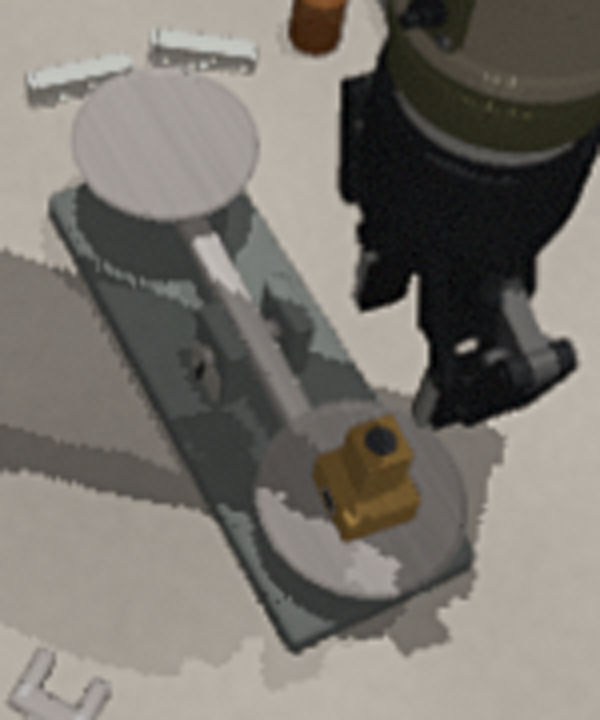

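The B body stands upright on the lowered -y pan, its neck hole at (380,442). Going to A.

```bash
python3 -m pendant '[[4,-1.3,0,0,0,0],[9,-2.9,0,0,0,-0.05],[14,-4.5,0,0,0,-0.1],[19,-6.1,0,0,0,-0.15],[24,-7.7,0,0,0,-0.2],[29,-9.3,0,0,0,-0.25],[33,-10.6,0,0,0,-0.3],[36,-11.6,1,0,0,-0.35],[37.5,-12.1,3,0,0,-0.384],[37.97,-12.22,4.7,0,0,-0.384],[37.97,-12.22,4.7,0,0,-0.384],[37.97,-12.22,4.7,0,0,-0.384],[37.97,-12.22,4.7,0,0,-0.384]]'; python3 -c "
from h import *
crop(eyes.grab_frame('side'),190,150,100,100,6,'side11.png')
go(.4384,.0655,.030,117)
"
```

```text
clock: 14.4
ee_pos: [0.4396, 0.0647, 0.1316]
ee_rot: [0.0, 0.523, 0.852, 0.0]
force: [1.0, 0.5, 0.1]
gripper_width: 0.548
clock 14.45 pos [0.4396 0.0647 0.1316] yaw 117.0 F [-1.12 -0.92  0.66] w 0.547 q6 -0.51
shift cm [ 0.13 -0.08 10.16] turn [ 0.001  0.001 -0.001]
```

View pics/side11.png

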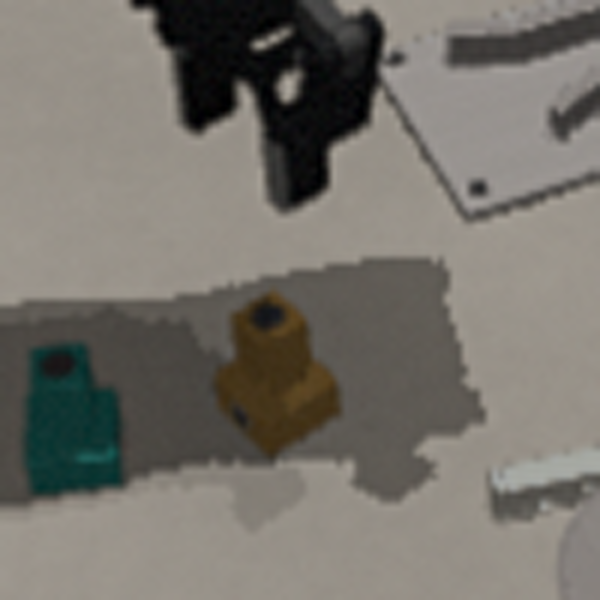

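```bash
python3 -m pendant '[[0.13,-0.08,3,0,0,0],[0.13,-0.08,6,0,0,0],[0.13,-0.08,8.5,0,0,0],[0.13,-0.08,9.7,0,0,0],[0.13,-0.08,10.1,0,0,0],[0.13,-0.08,10.1,0,0,0]]'; python3 -m pendant '[[0,0,0,0,0,0],[0,0,0,0,0,0],[0,0,0,0,0,0],[0,0,0,0,0,0],[0,0,0,0,0,0]]' -1 40; python3 -m pendant '[[0,0,-2,0,0,0],[0,0,-6,0,0,0],[0,0,-10,0,0,0],[0,0,-14,0,0,0],[0,0,-15,0,0,0],[0,0,-15,0,0,0],[0,0,-15,0,0,0],[0,0,-15,0,0,0]]'
python3 -c "
from h import *
for i in range(3):
  im=eyes.grab_frame('side');print(ctrl.sense()['force'])
crop(im,190,100,100,130,5,'side12.png')
go(.5558,-.1068,.18,101)
"
```

```text
clock: 15.2
ee_pos: [0.4383, 0.0658, 0.0306]
ee_rot: [0.0, 0.523, 0.853, 0.0]
force: [0.2, 0.1, 0.4]
gripper_width: 0.549
clock: 15.82
ee_pos: [0.4385, 0.0658, 0.0309]
ee_rot: [0.001, 0.523, 0.853, 0.0]
force: [-1.4, -1.1, 5.5]
gripper_width: 0.245
clock: 16.82
ee_pos: [0.4367, 0.0659, 0.1786]
ee_rot: [-0.001, 0.523, 0.853, -0.001]
force: [-0.0, 0.4, -1.7]
gripper_width: 0.247
[-0.22481238 -0.29928052 -1.43478845]
[ 0.62364212  1.19873103 -2.47117234]
[-0.14429343  0.47378259 -2.49023309]
clock 16.98 pos [0.4372 0.0659 0.1793] yaw 117.0 F [-0.14  0.47 -2.49] w 0.246 q6 -0.5
shift cm [-20.77   2.72  -0.09] turn [-0.001 -0.     0.279]
```

View pics/side12.png

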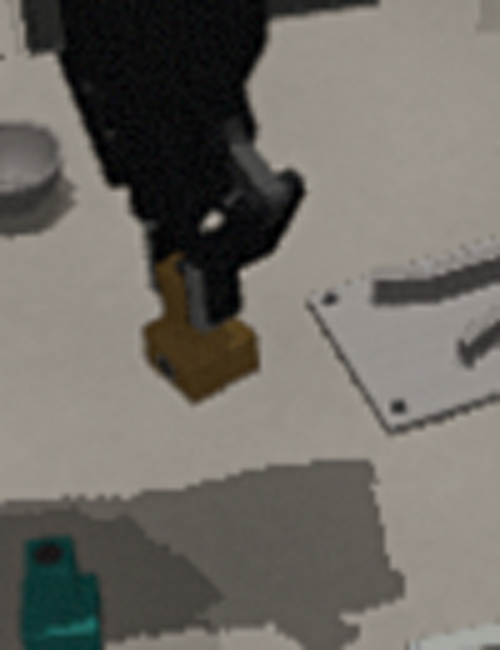

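A is held upright and reads about 2.1 N against about 1.1 N for B, so it is probably the heavier one. Next, the +y pan.

```bash
python3 -m pendant '[[-3,0.4,0,0,0,0.05],[-7,0.9,0,0,0,0.1],[-11,1.4,0,0,0,0.15],[-15,2,0,0,0,0.2],[-18,2.4,0,0,0,0.25],[-20,2.6,0,0,0,0.279],[-20.77,2.72,0,0,0,0.279],[-20.77,2.72,2,0,0,0.279],[-20.77,2.72,4,0,0,0.279],[-20.77,2.72,4.5,0,0,0.279],[-20.77,2.72,4.5,0,0,0.279]]'
python3 -c "
from h import *
crop(eyes.grab_frame('side'),265,160,150,150,4,'side13.png')
go(.5558,-.1068,.112,101)
"
```

```text
clock: 18.35
ee_pos: [0.5559, -0.1062, 0.1352]
ee_rot: [-0.0, 0.636, 0.772, -0.0]
force: [-0.0, 0.1, -2.1]
gripper_width: 0.248
clock 18.4 pos [ 0.5564 -0.1065  0.1358] yaw 101.1 F [-0.67  0.44 -2.6 ] w 0.247 q6 -0.52
shift cm [-0.02 -0.06  2.38] turn [0.001 0.    0.001]
```

View pics/side13.png

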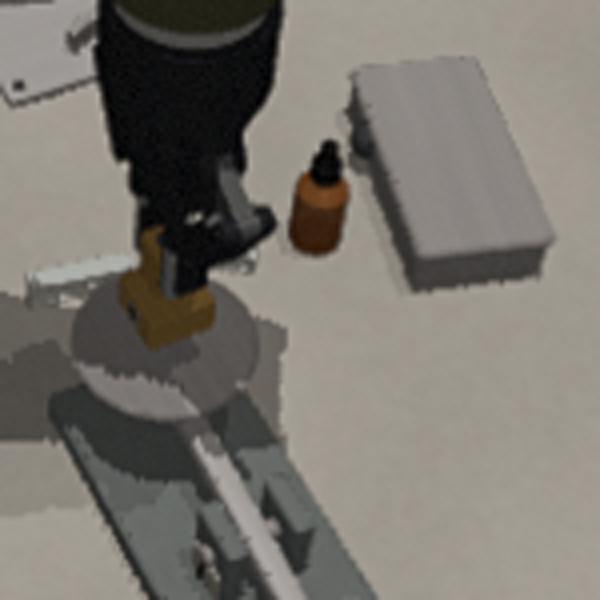

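```bash
python3 -m pendant '[[0,0,0.7,0,0,0],[0,0,1.3,0,0,0],[0,0,1.7,0,0,0],[0,0,2.0,0,0,0],[0,0,2.2,0,0,0],[0,0,2.4,0,0,0],[0,0,2.6,0,0,0],[0,0,2.6,0,0,0]]'; python3 -m pendant '[[0,0,0.2,0,0,0],[0,0,0.4,0,0,0],[0,0,0.6,0,0,0],[0,0,0.8,0,0,0],[0,0,1.0,0,0,0],[0,0,1.2,0,0,0],[0,0,1.4,0,0,0],[0,0,1.4,0,0,0]]'
python3 -c "
from h import *
crop(eyes.grab_frame('side'),265,210,150,180,4,'side14.png')
go(.5558,-.1068,.08,101)
"
```

```text
clock: 19.4
ee_pos: [0.5563, -0.1067, 0.1091]
ee_rot: [0.0, 0.636, 0.772, 0.0]
force: [0.3, -0.3, -1.3]
gripper_width: 0.251
clock: 20.4
ee_pos: [0.5562, -0.107, 0.0949]
ee_rot: [0.0, 0.636, 0.772, -0.0]
force: [1.1, 0.1, -0.9]
gripper_width: 0.247
clock 20.45 pos [ 0.5562 -0.107   0.095 ] yaw 101.0 F [-0.6  -0.64 -0.7 ] w 0.248 q6 -0.52
shift cm [ 0.02 -0.04  1.5 ] turn [-0.  0.  0.]
```

View pics/side14.png

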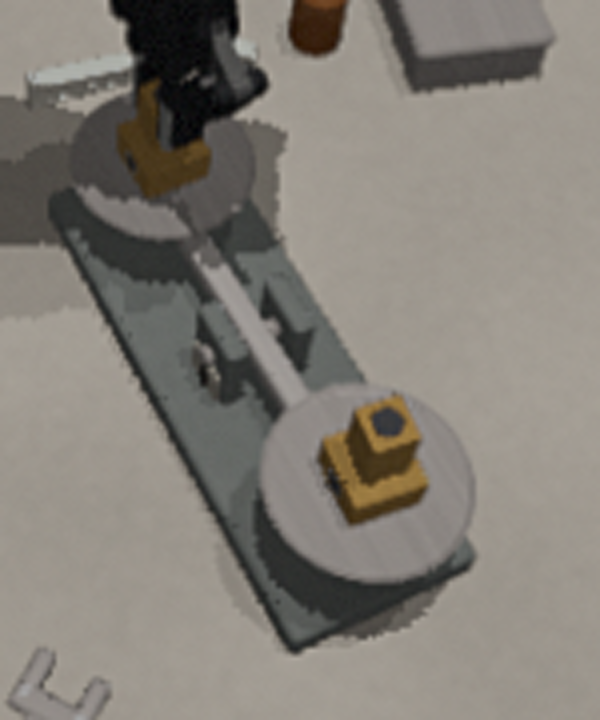

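The -y pan has risen (hole at (388,420)) and the +y pan follows the load down. Releasing near the bottom.

```bash
python3 -m pendant '[[0,0,0.15,0,0,0],[0,0,0.3,0,0,0],[0,0,0.4,0,0,0],[0,0,0.4,0,0,0]]'; python3 -m pendant '[[0,0,0,0,0,0],[0,0,0,0,0,0],[0,0,0,0,0,0]]' 0.1
python3 -m pendant '[[0,0,-2,0,0,0],[0,0,-5,0,0,0],[0,0,-9,0,0,0],[0,0,-9,0,0,0],[0,0,-9,0,0,0],[0,0,-9,0,0,0]]'
python3 -c "
from h import *
crop(eyes.grab_frame('side'),265,210,150,180,4,'side15.png')
crop(eyes.grab_frame('top'),290,155,160,90,5,'top15.png')
go(.5558,-.1068,.09,101)
"
```

```text
clock: 20.95
ee_pos: [0.5562, -0.1069, 0.091]
ee_rot: [0.0, 0.636, 0.772, -0.0]
force: [-0.3, -0.5, -0.0]
gripper_width: 0.25
clock: 21.32
ee_pos: [0.5562, -0.1068, 0.0912]
ee_rot: [0.0, 0.636, 0.772, 0.0]
force: [-0.7, -0.8, -0.5]
gripper_width: 0.549
clock: 22.08
ee_pos: [0.5554, -0.1065, 0.1798]
ee_rot: [-0.001, 0.636, 0.772, -0.0]
force: [0.1, -0.0, -0.1]
gripper_width: 0.549
clock 22.18 pos [ 0.5555 -0.1066  0.1799] yaw 101.0 F [-0.1  -0.43 -0.1 ] w 0.55 q6 -0.52
shift cm [-0.03  0.04  8.99] turn [-0.002 -0.001  0.   ]
```

View pics/side15.png

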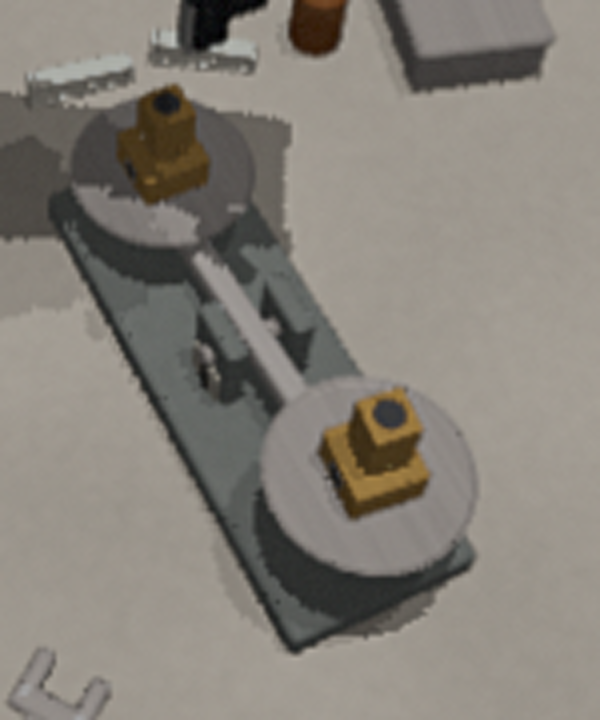

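View pics/top15.png

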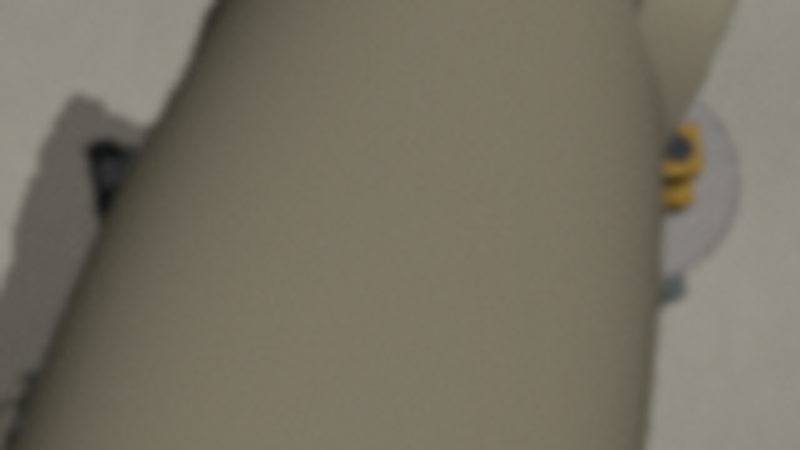

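The +y pan with A is down and the -y pan with B is up. Both are upright and released, with the arm clear, so A is heavier. I wait briefly, then retake A a little higher on the neck.

```bash
python3 -m pendant '[[0,0,0,0,0,0],[0,0,0,0,0,0],[0,0,0,0,0,0],[0,0,2,0,0,0],[0,0,5,0,0,0],[0,0,7.5,0,0,0],[0,0,8.6,0,0,0],[0,0,8.8,0,0,0],[0,0,8.8,0,0,0]]'; python3 -m pendant '[[0,0,0,0,0,0],[0,0,0,0,0,0],[0,0,0,0,0,0],[0,0,0,0,0,0],[0,0,0,0,0,0]]' -1 50
python3 -c "
from h import *
crop(eyes.grab_frame('side'),265,210,150,180,4,'side16.png')
go(.5451,.2051,.18,101.1)
"
```

```text
clock: 23.3
ee_pos: [0.5568, -0.107, 0.0939]
ee_rot: [0.001, 0.636, 0.772, 0.0]
force: [-0.4, -0.6, 0.4]
gripper_width: 0.551
clock: 23.92
ee_pos: [0.557, -0.1072, 0.0942]
ee_rot: [0.001, 0.636, 0.772, 0.0]
force: [-0.5, 1.1, 5.5]
gripper_width: 0.244
clock 23.98 pos [ 0.557  -0.1072  0.0942] yaw 101.0 F [-0.78 -0.13  5.53] w 0.243 q6 -0.52
shift cm [30.87  4.81 -8.61] turn [ 0.002  0.001 -0.002]
```

View pics/side16.png

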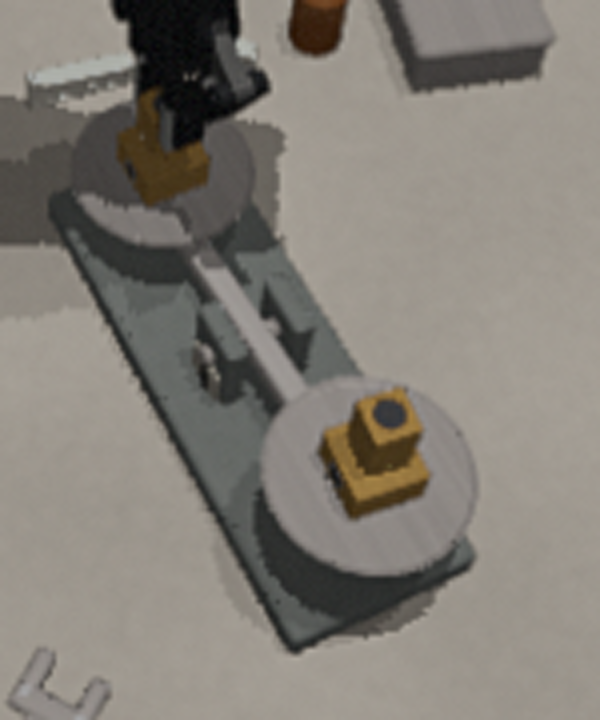

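Grip is good (0.243). I lift slowly, then carry A over the holder's start.

```bash
python3 -m pendant '[[0,0,-0.2,0,0,0],[0,0,-0.5,0,0,0],[0,0,-0.8,0,0,0],[0,0,-1.2,0,0,0],[0,0,-1.6,0,0,0],[0,0,-2.0,0,0,0],[0,0,-2.5,0,0,0],[0,0,-3.2,0,0,0],[0,0,-5,0,0,0],[0,0,-8,0,0,0],[2,0.3,-8.6,0,0,0],[6,0.9,-8.6,0,0,0],[10,1.6,-8.6,0,0,0],[15,2.3,-8.6,0,0,0],[20,3.1,-8.6,0,0,0],[25,3.9,-8.6,0,0,0],[29,4.5,-8.6,0,0,0],[30.9,4.8,-8.6,0,0,0],[30.98,4.81,-8.6,0,0,0],[30.98,4.81,-8.6,0,0,0]]'
python3 -c "
from h import *
im=eyes.grab_frame('side');crop(im,220,90,180,260,2.2,'side17.png')
go(.5449,.2062,.06,101.1)
"
```

```text
clock: 26.48
ee_pos: [0.544, 0.2059, 0.1788]
ee_rot: [0.0, 0.636, 0.772, -0.0]
force: [0.9, 0.9, -0.3]
gripper_width: 0.244
clock 26.52 pos [0.5442 0.2055 0.1789] yaw 100.9 F [-0.43 -0.07 -2.27] w 0.239 q6 0.03
shift cm [ 0.06  0.09 11.89] turn [-0.001  0.    -0.003]
```

View pics/side17.png

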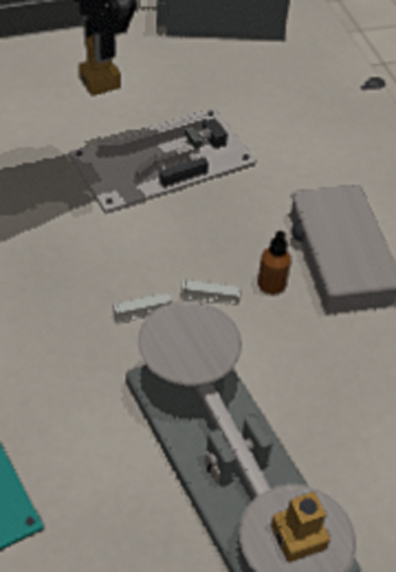

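A is held upright above the holder, and B still stands on its now-lowered pan at (302,530). Descending.

```bash
python3 -m pendant '[[0.06,0.09,4,0,0,0],[0.06,0.09,8,0,0,0],[0.06,0.09,11,0,0,0],[0.06,0.09,12.3,0,0,0],[0.06,0.09,12.7,0,0,0],[0.06,0.09,12.7,0,0,0],[0.06,0.09,12.7,0,0,0]]'
python3 -c "
from h import *
crop(eyes.grab_frame('side'),235,110,120,90,6,'side18.png')
crop(eyes.grab_frame('top'),150,130,100,100,6,'top18.png')
go(.5449,.2062,.044,101.1)
"
```

```text
clock: 27.4
ee_pos: [0.5461, 0.2074, 0.0534]
ee_rot: [0.001, 0.636, 0.772, 0.001]
force: [0.4, -0.7, -1.4]
gripper_width: 0.244
clock 27.5 pos [0.5458 0.2074 0.0531] yaw 101.0 F [ 0.26  0.61 -1.4 ] w 0.245 q6 0.03
shift cm [-0.1  -0.11  0.91] turn [ 0.002  0.    -0.001]
```

View pics/side18.png

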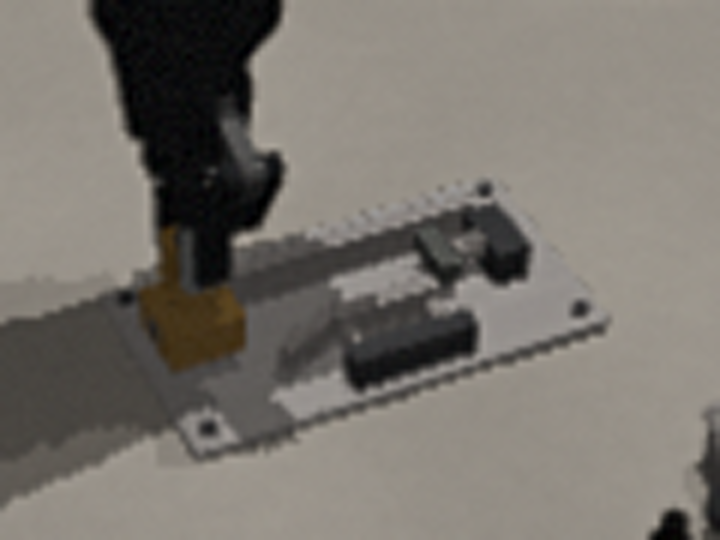

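View pics/top18.png

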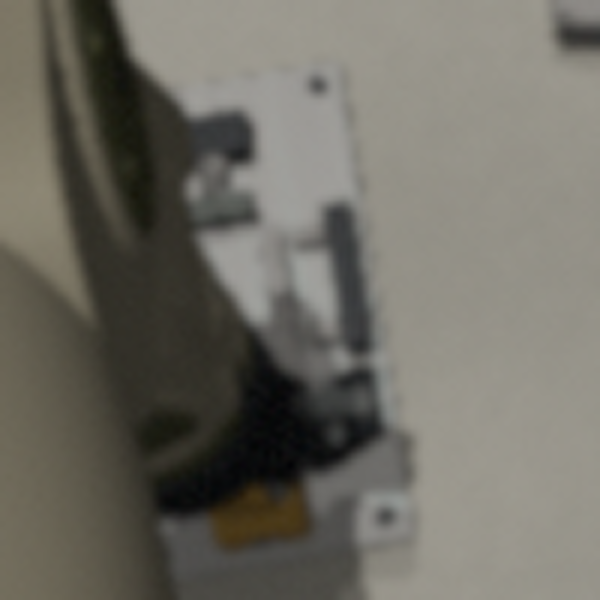

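```bash
python3 - <<'E'
from h import *
np.set_printoptions(precision=1,suppress=True)
def c(p,x,y,s): return (np.array(p,float)+.5)/s-.5+np.array([x,y])
yaw=np.radians(11.1);ex=np.array([np.cos(yaw),np.sin(yaw)]);ey=np.array([-ex[1],ex[0]]);O=np.array([.6041,.2161])
h=lambda p:np.c_[(p[:,:2]-O)@ex,(p[:,:2]-O)@ey]*1000
print("tcp",h(ctrl.sense()["ee_pos"][None]))
print("rear bottom",h(onz("top",c([(220,548),(312,538)],150,130,6),.017)))
print("side top face z=.039",h(onz("side",c([(143,295),(178,333),(245,313)],235,110,6),.039)))
print("side bottom z=.017",h(onz("side",c([(178,370),(243,350)],235,110,6),.017)))
E
```

```text
tcp [[-58.9   2.7]]
rear bottom [[-74.9  21.9]
 [-77.3 -14. ]]
side top face z=.039 [[-77.9  16.3]
 [-73.8 -11.9]
 [-43.1 -12.4]]
side bottom z=.017 [[-74.1 -11.2]
 [-43.7 -11.5]]
```

```bash
python3 -c "
from h import *
go(.5452,.2048,.046,101.1)"
```

```text
clock 27.5 pos [0.5458 0.2074 0.0531] yaw 101.0 F [ 0.26  0.61 -1.4 ] w 0.245 q6 0.03
shift cm [-0.25 -0.11  0.71] turn [ 0.002  0.    -0.001]
```

```bash
python3 -m pendant '[[-0.25,-0.1,0.3,0,0,0],[-0.25,-0.1,0.5,0,0,0],[-0.25,-0.1,0.6,0,0,0],[-0.25,-0.1,0.7,0,0,0],[-0.25,-0.1,0.7,0,0,0]]'; python3 -m pendant '[[0,0,0.1,0,0,0],[0,0,0.1,0,0,0]]';python3 -m pendant '[[0,0,0.1,0,0,0],[0,0,0.1,0,0,0]]'; python3 -m pendant '[[0,0,0.1,0,0,0],[0,0,0.1,0,0,0]]'
python3 -c "
from h import *
crop(eyes.grab_frame('side'),235,110,120,90,6,'side19.png')
go(.5452,.2048,.046,101.1)"
```

```text
clock: 28.12
ee_pos: [0.5445, 0.2046, 0.0449]
ee_rot: [-0.0, 0.636, 0.772, -0.0]
force: [-0.8, 0.4, -1.5]
gripper_width: 0.24
clock: 28.38
ee_pos: [0.5446, 0.2046, 0.0444]
ee_rot: [0.0, 0.636, 0.772, 0.0]
force: [-1.2, 0.2, 1.1]
gripper_width: 0.241
clock: 28.62
ee_pos: [0.5447, 0.2046, 0.0443]
ee_rot: [0.0, 0.636, 0.772, 0.0]
force: [-3.1, -1.9, 7.2]
gripper_width: 0.242
clock: 28.88
ee_pos: [0.5448, 0.2046, 0.0443]
ee_rot: [0.001, 0.636, 0.772, 0.001]
force: [-4.6, -2.4, 14.0]
gripper_width: 0.24
clock 28.93 pos [0.5448 0.2046 0.0443] yaw 101.0 F [-4.58 -1.74 12.96] w 0.24 q6 0.03
shift cm [ 0.01  0.04 -0.17] turn [ 0.002  0.    -0.001]
```

View pics/side19.png

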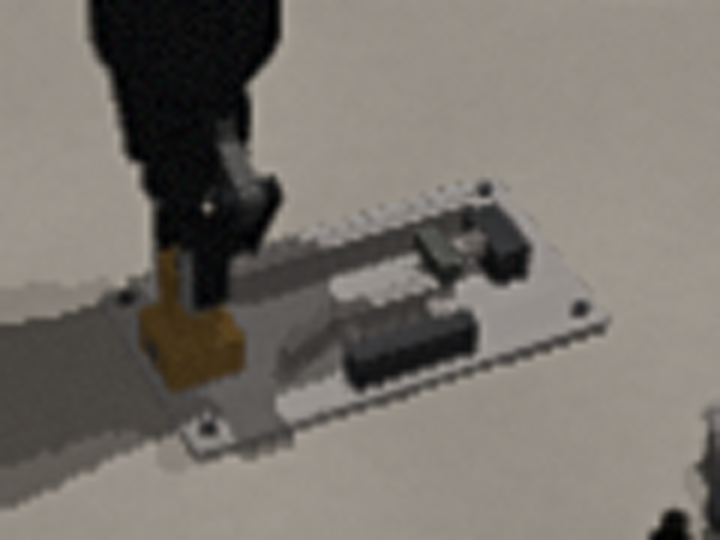

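Floor contact at TCP z 0.0444. Easing off the pressure, then sliding in while watching the lateral force.

```bash
python3 -m pendant '[[0,0,-0.21,0,0,0],[0,0,-0.21,0,0,0],[0,0.5,-0.21,0,0,0],[0,1,-0.21,0,0,0],[0,1.5,-0.21,0,0,0],[0,2,-0.21,0,0,0],[0,2,-0.21,0,0,0]]'
cat >> h.py <<'E'
def hold():
    yaw=np.radians(11.1);ex=np.array([np.cos(yaw),np.sin(yaw),0]);ey=np.array([-ex[1],ex[0],0]);O=np.array([.6041,.2161,0])
    s=ctrl.sense();p=s["ee_pos"]-O;f=s["force"]
    print("t",round(s["clock"],2),"tcp holder mm",(p@ex*1000).round(1),(p@ey*1000).round(1),(p[2]*1000).round(1),"F x,y,z",(f@ex).round(1),(f@ey).round(1),f[2].round(1))
E
python3 -c "
from h import *
hold(); go(.5452,.2048,.046,101.1)
crop(eyes.grab_frame('side'),235,110,120,90,6,'side20.png')"
```

```text
clock: 29.8
ee_pos: [0.5641, 0.2083, 0.0444]
ee_rot: [-0.0, 0.636, 0.772, -0.0]
force: [-2.3, -1.2, 5.0]
gripper_width: 0.239
t 29.8 tcp holder mm -40.7 0.0 44.4 F x,y,z -2.5 -0.8 5.0
clock 29.8 pos [0.5641 0.2083 0.0444] yaw 101.0 F [-2.27 -1.23  4.97] w 0.239 q6 0.03
shift cm [ 0.02 -1.93 -0.16] turn [-0.     0.    -0.002]
```

View pics/side20.png

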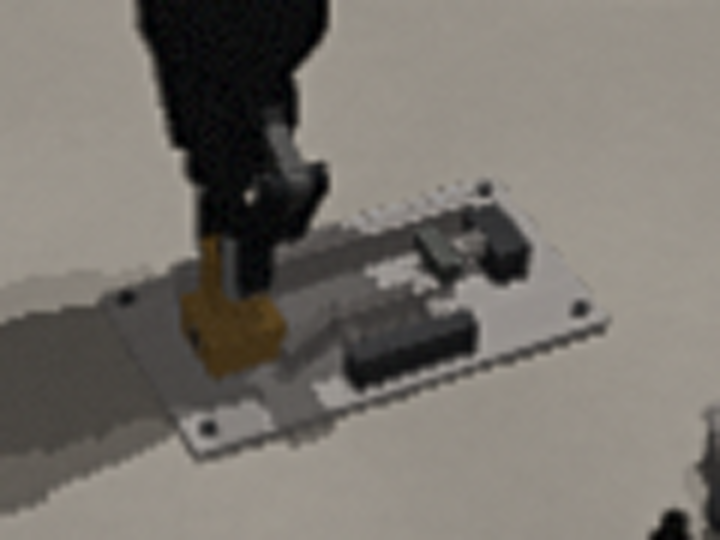

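```bash
python3 -m pendant '[[0,0.4,-0.06,0,0,0],[0,0.8,-0.06,0,0,0],[0,1.0,-0.06,0,0,0],[0,1.0,-0.06,0,0,0]]' |grep force; python3 -c "
from h import *
hold()"; python3 -m pendant '[[0,0.3,0,0,0,0],[0,0.6,0,0,0,0],[0,0.9,0,0,0,0],[0,1.0,0,0,0,0],[0,1.0,0,0,0,0]]' |grep force; python3 -c "
from h import *
hold()
crop(eyes.grab_frame('side'),235,110,120,90,6,'side21.png')"
```

```text
force: [-4.5, 0.1, 1.9]
t 30.35 tcp holder mm -31.4 0.3 44.4 F x,y,z -4.4 1.0 1.9
force: [-7.2, 0.6, 5.8]
t 30.98 tcp holder mm -22.5 0.8 44.4 F x,y,z -6.9 1.9 5.8
```

View pics/side21.png

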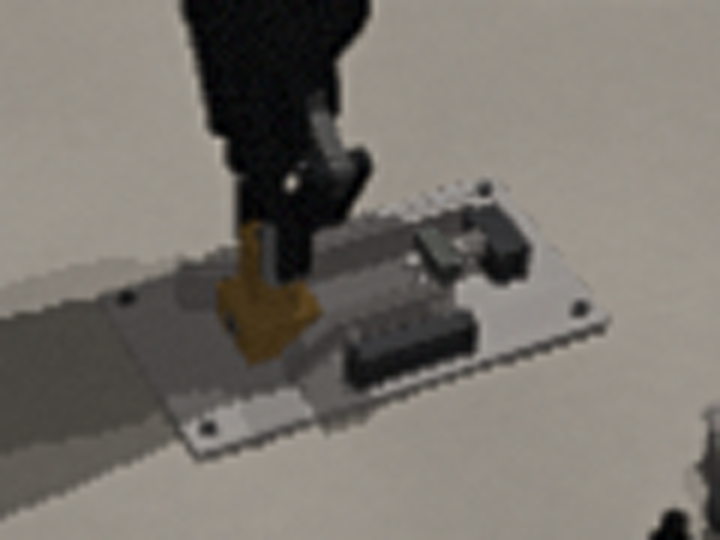

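```bash
python3 -m pendant '[[0,0.3,-0.07,0,0,0],[0,0.6,-0.07,0,0,0],[0,0.9,-0.07,0,0,0],[0,1.0,-0.07,0,0,0],[0,1.0,-0.07,0,0,0]]' |grep force; python3 -c "
from h import *
hold()"; python3 -m pendant '[[0,0.3,0,0,0,0],[0,0.6,0,0,0,0],[0,0.9,0,0,0,0],[0,1.0,0,0,0,0],[0,1.0,0,0,0,0]]' |grep force; python3 -c "
from h import *
hold()
crop(eyes.grab_frame('side'),235,110,120,90,6,'side22.png')"
```

```text
force: [-1.1, 3.3, -4.1]
t 31.65 tcp holder mm -10.4 0.2 45.3 F x,y,z -0.5 3.4 -4.1
force: [-1.6, 3.3, -2.6]
t 32.27 tcp holder mm -0.4 0.1 45.5 F x,y,z -1.0 3.5 -2.6
```

View pics/side22.png

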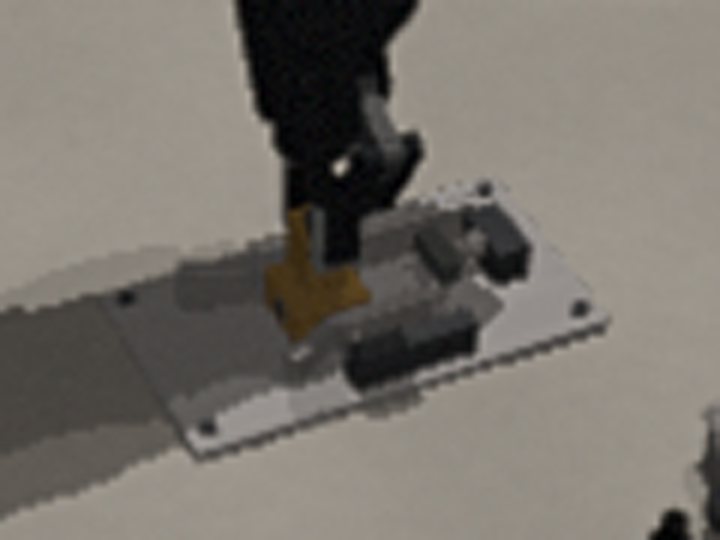

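```bash
python3 -m pendant '[[0,0.3,0.04,0,0,0],[0,0.6,0.08,0,0,0],[0,0.9,0.08,0,0,0],[0,1.2,0.08,0,0,0],[0,1.5,0.08,0,0,0],[0,1.8,0.08,0,0,0],[0,2.0,0.08,0,0,0],[0,2.0,0.08,0,0,0]]' |grep force; python3 -c "
from h import *
hold()
crop(eyes.grab_frame('side'),235,110,120,90,6,'side23.png')
crop(eyes.grab_frame('top'),150,130,100,100,6,'top23.png')"
```

```text
force: [-1.2, 2.7, -2.9]
t 33.33 tcp holder mm 19.8 0.0 44.7 F x,y,z -0.6 2.9 -2.9
```

View pics/side23.png

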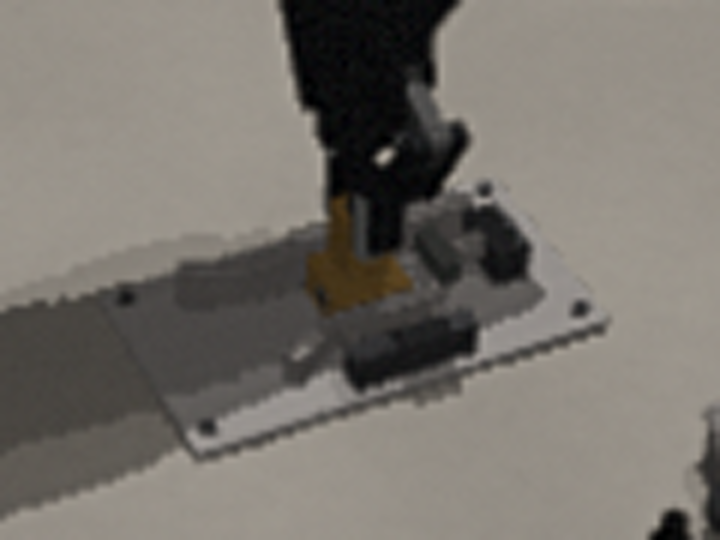

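View pics/top23.png

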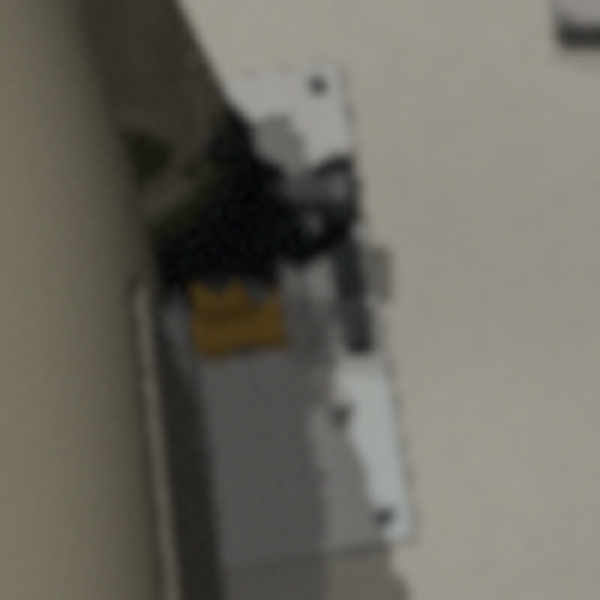

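```bash
cat > f.py <<'E'
from h import *
fs=[]
for i in range(4):
    eyes.grab_frame("side"); fs.append(ctrl.sense()["force"])
hold(); f=np.mean(fs,0); print("mean Fx,y,z", (f@[.9813,.1925,0]).round(2),(f@[-.1925,.9813,0]).round(2),f[2].round(2))
E
python3 f.py
python3 -m pendant '[[0,0.3,0.03,0,0,0],[0,0.6,0.03,0,0,0],[0,0.6,0.03,0,0,0]]' |grep force; python3 f.py
python3 -m pendant '[[0,0.2,0,0,0,0],[0,0.4,0,0,0,0],[0,0.4,0,0,0,0]]' |grep force; python3 f.py
```

```text
t 33.62 tcp holder mm 19.7 0.0 44.7 F x,y,z 0.4 3.0 -4.1
mean Fx,y,z 0.3 3.36 -3.33
force: [-2.6, 3.8, -1.8]
t 34.2 tcp holder mm 25.6 0.0 44.4 F x,y,z -0.6 3.5 -1.9
mean Fx,y,z -1.32 3.62 -1.88
force: [-1.9, 2.7, -0.0]
t 34.77 tcp holder mm 29.5 0.0 44.4 F x,y,z -0.8 3.5 -1.7
mean Fx,y,z -1.63 3.37 -1.2
```

Baseline Fx is about -1.3 to -1.6 N. From here I use 2 mm steps.

```bash
for i in 1 2; do python3 -m pendant '[[0,0.1,0,0,0,0],[0,0.2,0,0,0,0],[0,0.2,0,0,0,0]]' |grep force; python3 f.py; done
```

```text
force: [-3.0, 2.5, 0.1]
t 35.35 tcp holder mm 31.3 0.0 44.4 F x,y,z -3.0 4.1 0.2
mean Fx,y,z -3.01 3.59 0.36
force: [-3.2, 1.7, 0.3]
t 35.92 tcp holder mm 33.4 0.0 44.4 F x,y,z -2.4 3.2 1.1
mean Fx,y,z -2.6 3.35 1.16
```

```bash
for i in 1; do python3 -m pendant '[[0,0.1,-0.02,0,0,0],[0,0.2,-0.02,0,0,0],[0,0.2,-0.02,0,0,0]]' |grep force; python3 f.py; done; python3 -c "
from h import *
crop(eyes.grab_frame('side'),275,125,70,60,9,'side24.png')"
```

```text
force: [-2.8, 2.3, -1.2]
t 36.5 tcp holder mm 35.5 -0.0 44.4 F x,y,z -2.5 3.3 -1.7
mean Fx,y,z -1.96 2.99 -2.06
```

View pics/side24.png

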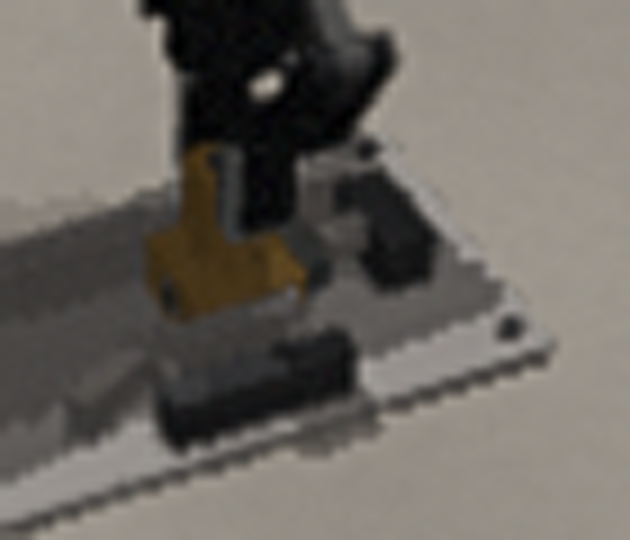

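The foot's leading edge at about (300,280) is almost on the pad at (318,265). Using smaller steps.

```bash
for i in 1 2; do python3 -m pendant '[[0,0.1,0,0,0,0],[0,0.15,0,0,0,0],[0,0.15,0,0,0,0]]' |grep force; python3 f.py; done
```

```text
force: [-2.3, 3.9, -2.0]
t 37.12 tcp holder mm 36.8 -0.0 44.5 F x,y,z -1.1 3.8 -2.1
mean Fx,y,z -1.73 3.39 -2.11
force: [-4.5, 2.0, -2.2]
t 37.7 tcp holder mm 38.1 0.0 44.5 F x,y,z -3.7 3.7 -1.1
mean Fx,y,z -3.59 3.62 -1.91
```

```bash
for i in 1 2; do python3 -m pendant '[[0,0.1,0,0,0,0],[0,0.15,0,0,0,0],[0,0.15,0,0,0,0]]' |grep force; python3 f.py; done;  python3 -c "
from h import *
crop(eyes.grab_frame('side'),275,125,70,60,9,'side25.png')"
```

```text
force: [-4.9, 3.3, -0.7]
t 38.27 tcp holder mm 39.4 -0.0 44.5 F x,y,z -4.2 3.5 -0.9
mean Fx,y,z -4.52 2.85 -0.79
force: [-5.8, 2.3, 0.8]
t 38.85 tcp holder mm 40.5 0.0 44.5 F x,y,z -4.9 3.4 -0.1
mean Fx,y,z -5.1 2.82 -0.16
```

View pics/side25.png

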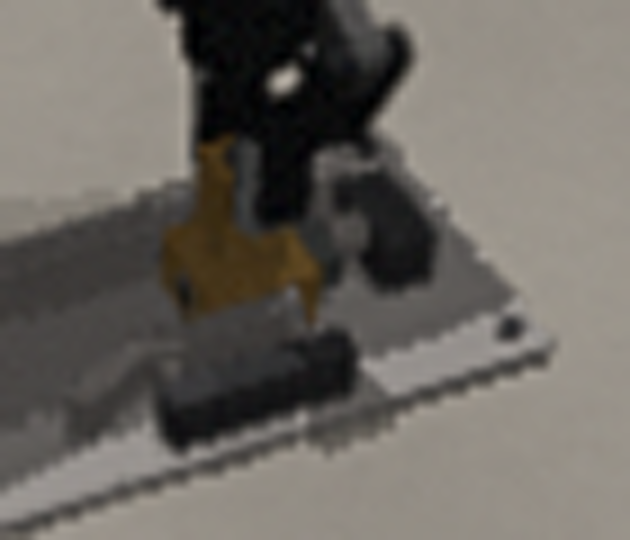

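```bash
python3 -m pendant '[[0,0.07,0,0,0,0],[0,0.14,0,0,0,0],[0,0.14,0,0,0,0],[0,0.14,0,0,0,0]]' |grep force; python3 f.py
```

```text
force: [-6.9, 1.7, 0.2]
t 39.6 tcp holder mm 41.5 0.0 44.5 F x,y,z -7.1 2.7 0.4
mean Fx,y,z -6.77 3.08 0.42
```

The stop is compressed by about 5 mm: force rise 5.0 N, travel 4.8 mm past contact. Releasing.

```bash
python3 -m pendant '[[0,0,0,0,0,0],[0,0,0,0,0,0],[0,0,0,0,0,0],[0,0,0,0,0,0]]' -0.1; python3 -c "
from h import *
hold()
crop(eyes.grab_frame('side'),275,125,70,60,9,'side26.png')"
```

```text
clock: 40.1
ee_pos: [0.6466, 0.2241, 0.0449]
ee_rot: [0.0, 0.636, 0.772, 0.0]
force: [-0.3, 0.3, -0.7]
gripper_width: 0.448
t 40.1 tcp holder mm 43.3 -0.3 44.9 F x,y,z -0.2 0.3 -0.7
```

View pics/side26.png

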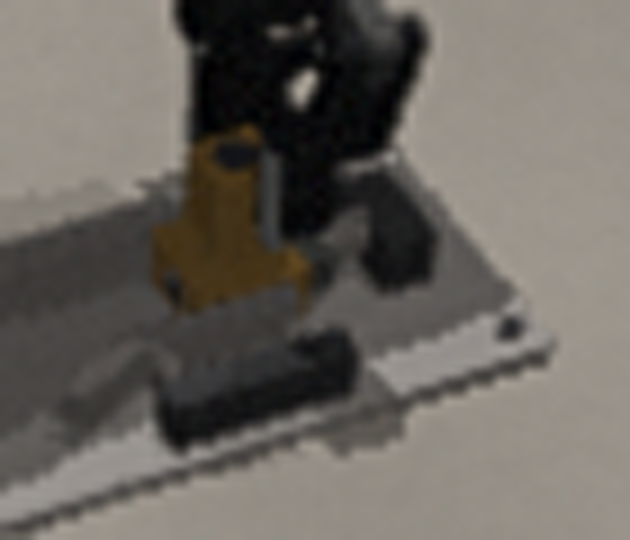

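```bash
python3 -m pendant '[[0,0,-1,0,0,0],[0,0,-3,0,0,0],[0,0,-7,0,0,0],[0,0,-11,0,0,0],[0,0,-15,0,0,0],[0,-4,-17,0,0,0],[5,-8,-17,0,0,0],[5,-12,-17,0,0,0],[5,-16,-17,0,0,0],[5,-20,-17,0,0,0],[5,-20,-17,0,0,0],[5,-20,-17,0,0,0]]'; python3 -c "
from h import *
im=eyes.grab_frame('side');crop(im,275,125,70,60,9,'side27.png');crop(im,265,210,150,180,3,'side27b.png')
im=eyes.grab_frame('top');crop(im,150,130,100,100,6,'top27.png');crop(im,0,0,560,420,1.4,'top27b.png')
im=cv2.cvtColor(cv2.imread('pics/side0.png'),cv2.COLOR_BGR2RGB);crop(im,275,125,70,60,9,'side0c.png')"
```

```text
clock: 41.65
ee_pos: [0.4411, 0.2355, 0.2156]
ee_rot: [0.001, 0.636, 0.772, 0.001]
force: [-0.8, -1.0, 0.3]
gripper_width: 0.452
```

View pics/side27.png

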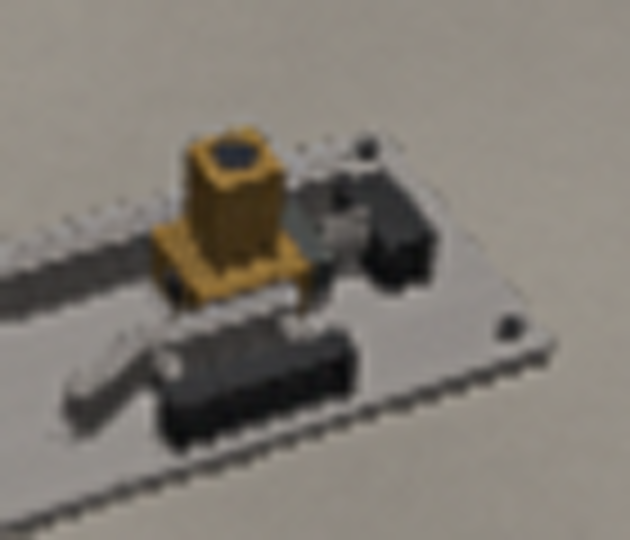

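View pics/side0c.png

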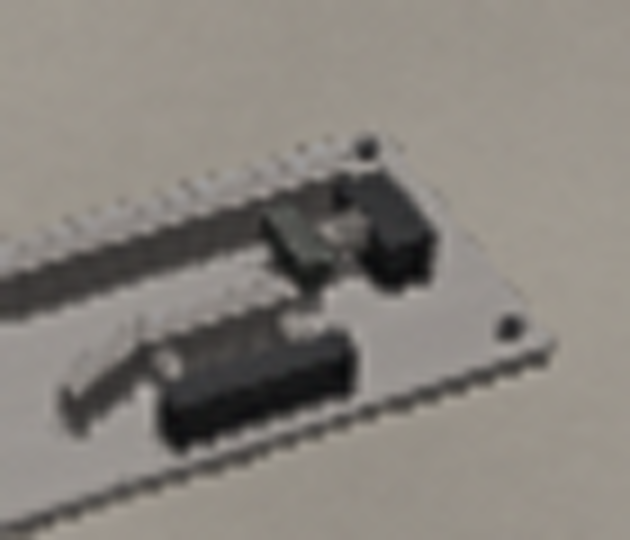

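View pics/top27.png

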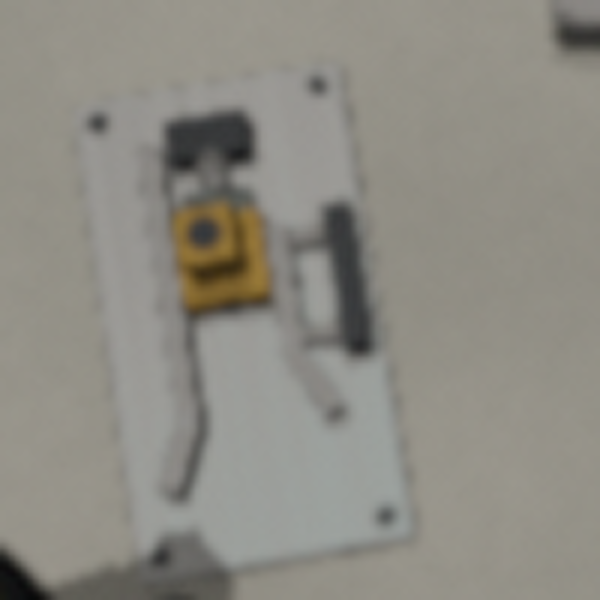

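View pics/side27b.png

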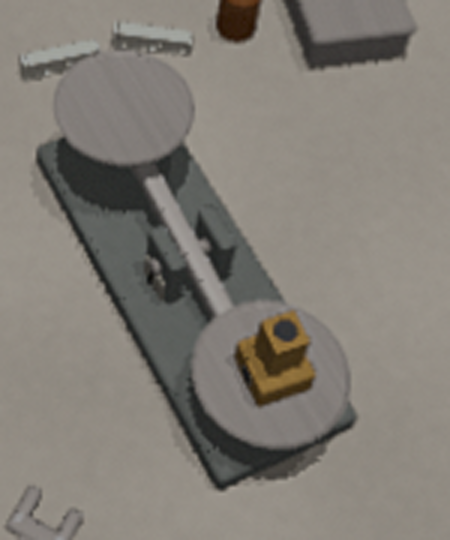

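View pics/top27b.png

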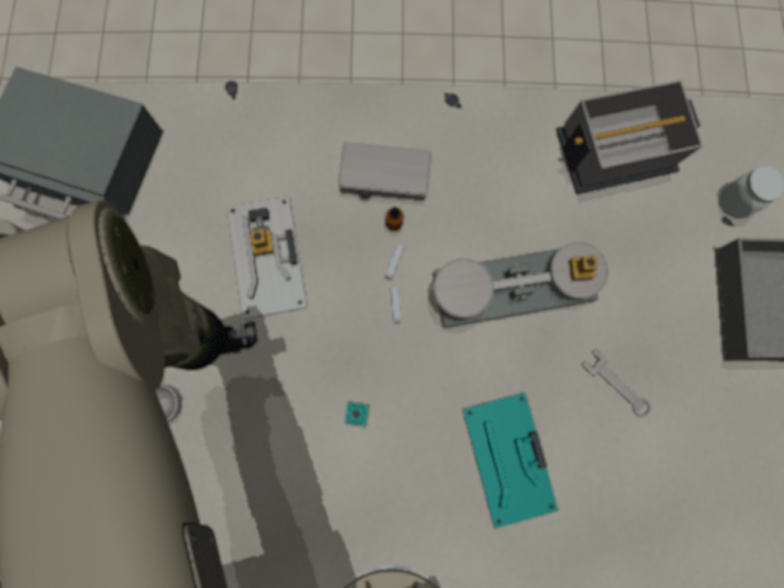

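```bash
python3 - <<'E'
from h import *
ex=np.array([.9813,.1925]);ey=np.array([-.1925,.9813]);O=np.array([.6041,.2161])
ims={n:[cv2.cvtColor(cv2.imread(f"pics/{n}0.png"),cv2.COLOR_BGR2GRAY),cv2.cvtColor(eyes.grab_frame(n),cv2.COLOR_RGB2GRAY)] for n in("top","side")}
xs=np.arange(42,76,2)
print(xs)
for n,ys in(("top",(-8,-10,-12)),("side",(12,10,8,6,-6,-8,-10))):
  for y in ys:
    P=np.array([[*(O+x/1e3*ex+(y+1)/1e3*ey),.027] for x in xs]); p=proj(n,P).astype(np.float32)
    for im in ims[n]: print(n,y,cv2.remap(im,p[:,:1],p[:,1:],cv2.INTER_LINEAR).ravel())
E
```

```text
[42 44 46 48 50 52 54 56 58 60 62 64 66 68 70 72 74]
top -8 [141 135 124 105  81  61  67  76  82  87  97 115 127 130 123 108  81]
top -8 [100  97  94  94  98 103 104 100  94  91  93 104 124 135 132 116  87]
top -10 [140 136 124 103  79  62  64  75  82  90 102 120 133 137 130 112  83]
top -10 [113 111 111 111 111 112 111 104  98  96 101 114 135 143 139 121  90]
top -12 [136 134 127 106  84  71  73  83  89  97 110 126 138 139 131 113  86]
top -12 [116 116 116 114 113 114 113 108 104 104 112 126 141 146 140 122  93]
side 12 [60 60 60 60 54 40 67 82 84 84 80 64 61 61 63 62 50]
side 12 [51 50 50 49 49 51 52 57 66 73 75 67 60 58 60 58 46]
side 10 [60 61 61 59 42 42 65 80 85 84 77 68 63 62 63 61 45]
side 10 [50 50 49 48 49 50 51 63 72 77 74 68 60 60 62 60 43]
side 8 [64 63 60 52 35 40 59 79 83 82 77 71 70 71 69 59 47]
side 8 [50 52 50 49 48 50 57 72 74 77 76 69 66 66 70 60 45]
side 6 [78 76 68 49 39 39 62 78 82 80 77 73 79 83 83 76 68]
side 6 [50 51 49 48 51 55 72 77 75 77 75 70 70 78 87 75 65]
side -6 [116  85  57  37  30  38  71  83  82  81  79  73  83  86  84  83  77]
side -6 [113 111 103 106 112 112  98  86  78  78  78  77  75  74  74  75  76]
side -8 [123  89  61  36  29  43  66  74  81  83  85  77  73  72  70  68  62]
side -8 [111 101 103 110 112 108  97  81  76  77  79  72  65  64  64  64  64]
side -10 [124  95  69  45  32  42  52  58  60  73  84  72  77  78  62  53  46]
side -10 [ 97  88 100 101 100 101  90  69  61  67  73  61  60  61  58  52  46]
```

The body stands in the channel against the pad, but it sprang back on release. I'm measuring how much compression is left.

```bash
python3 - <<'E'
from h import *
def load(f): return cv2.cvtColor(cv2.resize(cv2.imread("pics/"+f),(70,60),interpolation=cv2.INTER_AREA),cv2.COLOR_BGR2HSV)
# brass left edge of foot rows (crop offset 275,125, scale 9)
for f in("side24.png","side25.png","side26.png","side27.png"):
    h=cv2.cvtColor(cv2.imread("pics/"+f),cv2.COLOR_BGR2HSV)
    m=cv2.inRange(h,(8,110,30),(30,255,255))
    for r in (250,260,270):
        x=np.where(m[r])[0]; print(f,r,x.min(),x.max(),end=" | ")
    k=np.where(m.any(1))[0]; print("rows",k.min(),k.max())
E
```

```text
side24.png 250 148 288 | side24.png 260 149 297 | side24.png 270 148 305 | rows 141 318
side25.png 250 164 306 | side25.png 260 163 315 | side25.png 270 163 322 | rows 133 319
side26.png 250 154 296 | side26.png 260 154 305 | side26.png 270 153 311 | rows 123 310
side27.png 250 153 297 | side27.png 260 153 305 | side27.png 270 154 311 | rows 129 304
```

Only about 0.6 to 1 mm of compression seems to be left, which is too close to the 0.5 mm limit. I'll regrasp, push to about 4.5 mm, then ease back until the grip force is near zero before letting go.

```bash
python3 -c "
from h import *
go(.6406,.2241,.12,101.1)"
```

```text
clock 41.85 pos [0.4412 0.2353 0.2145] yaw 101.0 F [-0.99  0.58 -0.24] w 0.449 q6 0.14
shift cm [-4.9  19.36  9.46] turn [ 0.     0.    -0.002]
```

```bash
python3 -m pendant '[[-1,4,0,0,0,0],[-2,8,0,0,0,0],[-3,12,0,0,0,0],[-4,15,1,0,0,0],[-4.7,18,4,0,0,0],[-4.9,19.2,8,0,0,0],[-4.9,19.36,9.46,0,0,0],[-4.9,19.36,9.46,0,0,0],[-4.9,19.36,9.46,0,0,0]]' | grep pos; python3 -c "
from h import *
hold(); go(.6406,.2241,.0455,101.1)"
```

```text
ee_pos: [0.64, 0.2244, 0.1218]
t 42.98 tcp holder mm 36.8 1.3 121.8 F x,y,z -0.7 0.6 0.7
clock 42.98 pos [0.64   0.2244 0.1218] yaw 101.0 F [-0.82  0.45  0.66] w 0.447 q6 0.03
shift cm [-0.04  0.04  7.63] turn [ 0.002  0.    -0.001]
```

```bash
python3 -m pendant '[[0,0.04,3,0,0,0],[-0.04,0.04,5.5,0,0,0],[-0.04,0.04,7,0,0,0],[-0.04,0.04,7.55,0,0,0],[-0.04,0.04,7.55,0,0,0],[-0.04,0.04,7.55,0,0,0]]' | grep -E "pos|force"; python3 -c "
from h import *
hold()
crop(eyes.grab_frame('side'),275,125,70,60,9,'side28.png')"; python3 -m pendant '[[0,0,0,0,0,0],[0,0,0,0,0,0],[0,0,0,0,0,0],[0,0,0,0,0,0]]' -1 40; python3 f.py
```

```text
ee_pos: [0.6408, 0.224, 0.0457]
force: [-0.1, -0.8, 0.1]
t 43.73 tcp holder mm 37.6 0.7 45.7 F x,y,z -0.3 -0.7 0.1
clock: 44.28
ee_pos: [0.6404, 0.2244, 0.0453]
ee_rot: [0.0, 0.636, 0.772, 0.001]
force: [-1.3, 2.4, 6.4]
gripper_width: 0.245
t 44.48 tcp holder mm 37.2 1.2 45.3 F x,y,z -0.0 1.6 5.1
mean Fx,y,z -0.59 2.45 5.58
```

View pics/side28.png

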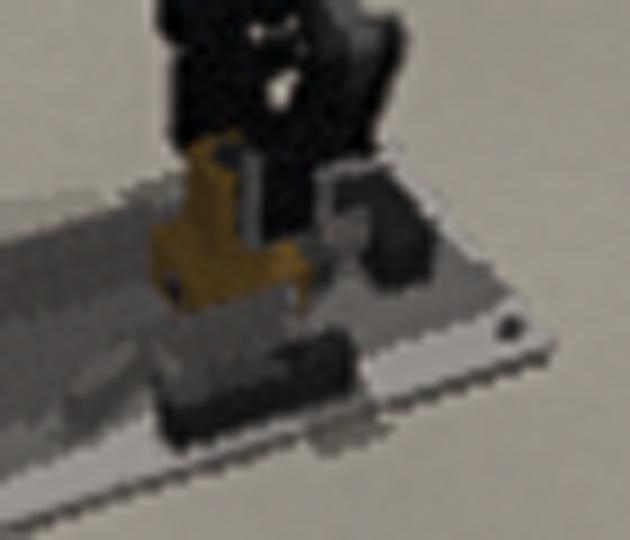

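The neck is held again (0.245). I relieve the downward force and push in small steps, watching Fx.

```bash
python3 -m pendant '[[0,0,-0.07,0,0,0],[0,0.1,-0.07,0,0,0],[0,0.2,-0.07,0,0,0],[0,0.2,-0.07,0,0,0]]' |grep width; python3 f.py; python3 -m pendant '[[0,0.1,0,0,0,0],[0,0.15,0,0,0,0],[0,0.15,0,0,0,0]]'|grep width; python3 f.py
```

```text
gripper_width: 0.249
t 45.17 tcp holder mm 37.5 1.1 45.3 F x,y,z -3.4 3.4 7.4
mean Fx,y,z -3.51 3.69 7.17
gripper_width: 0.242
t 45.75 tcp holder mm 37.8 1.2 45.4 F x,y,z -6.6 3.5 9.0
mean Fx,y,z -6.87 3.9 9.02
```

Downward pressure is causing stiction. I raise slightly and take back 1 mm so it cannot jump forward.

```bash
python3 -m pendant '[[0,-0.1,0,0,0,0],[0,-0.1,-0.05,0,0,0],[0,-0.1,-0.1,0,0,0],[0,-0.1,-0.1,0,0,0]]' |grep width; python3 f.py
```

```text
gripper_width: 0.244
t 46.45 tcp holder mm 37.6 1.1 45.4 F x,y,z -3.5 5.2 2.8
mean Fx,y,z -3.0 4.36 2.86
```

```bash
python3 -m pendant '[[0,0,-0.06,0,0,0],[0,0.05,-0.06,0,0,0],[0,0.05,-0.06,0,0,0]]' |grep width; python3 f.py;  python3 -m pendant '[[0,0.1,-0.01,0,0,0],[0,0.1,-0.01,0,0,0]]' |grep width; python3 f.py
```

```text
gripper_width: 0.246
t 47.02 tcp holder mm 37.8 1.0 45.5 F x,y,z -5.0 4.4 0.3
mean Fx,y,z -4.44 4.07 0.22
gripper_width: 0.246
t 47.48 tcp holder mm 38.4 0.9 45.5 F x,y,z -5.4 5.0 0.8
mean Fx,y,z -5.47 4.78 0.59
```

```bash
python3 -m pendant '[[0,0.1,-0.02,0,0,0],[0,0.1,-0.02,0,0,0]]' |grep width; python3 f.py;  python3 -m pendant '[[0,0.1,-0.02,0,0,0],[0,0.1,-0.02,0,0,0]]' |grep width; python3 f.py;python3 -c "
from h import *
crop(eyes.grab_frame('side'),275,125,70,60,9,'side29.png')
m=cv2.inRange(cv2.cvtColor(cv2.imread('pics/side29.png'),cv2.COLOR_BGR2HSV),(8,110,30),(30,255,255))
for r in (250,260,270): x=np.where(m[r])[0]; print(r,x.min(),x.max())"
```

```text
gripper_width: 0.245
t 47.92 tcp holder mm 39.0 0.9 45.6 F x,y,z -5.0 4.7 0.7
mean Fx,y,z -5.17 4.07 0.74
gripper_width: 0.245
t 48.38 tcp holder mm 39.7 0.9 45.6 F x,y,z -5.4 4.7 0.8
mean Fx,y,z -5.89 4.36 0.38
250 159 306
260 157 314
270 157 317
```

```bash
python3 -m pendant '[[0,0.1,-0.02,0,0,0],[0,0.1,-0.02,0,0,0]]' |grep width; python3 f.py;  python3 -m pendant '[[0,0.1,-0.02,0,0,0],[0,0.1,-0.02,0,0,0]]' |grep width; python3 f.py;python3 -c "
from h import *
crop(eyes.grab_frame('side'),275,125,70,60,9,'side30.png')
m=cv2.inRange(cv2.cvtColor(cv2.imread('pics/side30.png'),cv2.COLOR_BGR2HSV),(8,110,30),(30,255,255))
for r in (250,260,270): x=np.where(m[r])[0]; print(r,x.min(),x.max())"
```

```text
gripper_width: 0.244
t 48.88 tcp holder mm 40.4 0.9 45.6 F x,y,z -6.0 3.3 0.6
mean Fx,y,z -6.17 4.11 0.4
gripper_width: 0.241
t 49.33 tcp holder mm 41.0 1.0 45.7 F x,y,z -6.7 4.0 0.1
mean Fx,y,z -6.87 4.09 -0.36
250 163 312
260 163 317
270 163 321
```

View pics/side30.png

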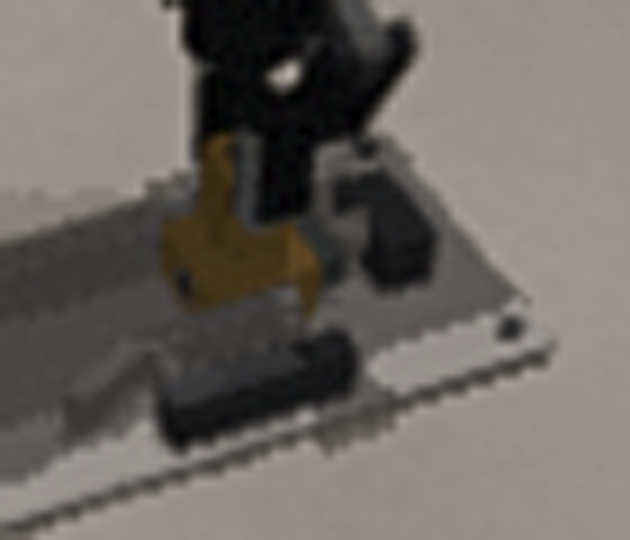

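```bash
python3 -m pendant '[[0,-0.05,0.02,0,0,0],[0,-0.1,0.02,0,0,0],[0,-0.15,0.02,0,0,0],[0,-0.15,0.02,0,0,0]]' |grep width; python3 f.py;  python3 -m pendant '[[0,-0.05,0.02,0,0,0],[0,-0.1,0.02,0,0,0],[0,-0.1,0.02,0,0,0]]' |grep width; python3 f.py
```

```text
gripper_width: 0.244
t 50.08 tcp holder mm 40.7 1.0 45.6 F x,y,z -4.7 5.1 -1.2
mean Fx,y,z -4.44 4.44 -1.49
gripper_width: 0.247
t 50.65 tcp holder mm 40.5 0.9 45.6 F x,y,z -3.3 3.3 -3.5
mean Fx,y,z -3.43 3.9 -3.37
```

```bash
python3 -m pendant '[[0,-0.05,0.03,0,0,0],[0,-0.1,0.06,0,0,0],[0,-0.1,0.06,0,0,0]]' |grep width; python3 f.py;  python3 -m pendant '[[0,-0.05,0.03,0,0,0],[0,-0.1,0.04,0,0,0],[0,-0.1,0.04,0,0,0]]' |grep width; python3 f.py
```

```text
gripper_width: 0.243
t 51.23 tcp holder mm 40.2 0.8 45.6 F x,y,z -2.7 4.3 -4.2
mean Fx,y,z -2.06 4.36 -3.85
gripper_width: 0.242
t 51.8 tcp holder mm 39.6 0.8 45.6 F x,y,z -2.4 5.2 -3.2
mean Fx,y,z -2.03 5.12 -3.07
```

```bash
python3 -m pendant '[[0.05,0,0.03,0,0,0],[0.1,0,0.06,0,0,0],[0.15,0,0.08,0,0,0],[0.15,0,0.08,0,0,0]]' |grep width; python3 f.py
```

```text
gripper_width: 0.241
t 52.5 tcp holder mm 39.8 1.3 45.4 F x,y,z -5.5 -0.8 0.1
mean Fx,y,z -5.46 -0.92 0.4
```

```bash
python3 -m pendant '[[0,-0.05,0,0,0,0],[0,-0.1,0,0,0,0],[0,-0.15,0,0,0,0],[0,-0.15,0,0,0,0]]' |grep width; python3 f.py;  python3 -m pendant '[[0,-0.05,0.0,0,0,0],[0,-0.1,0.0,0,0,0],[0,-0.1,0.0,0,0,0]]' |grep width; python3 f.py
```

```text
gripper_width: 0.244
t 53.2 tcp holder mm 39.3 1.6 45.5 F x,y,z 0.4 -4.4 -3.6
mean Fx,y,z -0.18 -3.18 -3.5
gripper_width: 0.245
t 53.77 tcp holder mm 38.5 1.7 45.7 F x,y,z 2.9 -5.0 -5.6
mean Fx,y,z 1.92 -4.79 -5.0
```

```bash
python3 -m pendant '[[-0.06,0.1,0.05,0,0,0],[-0.06,0.25,0.07,0,0,0],[-0.06,0.3,0.07,0,0,0],[-0.06,0.3,0.07,0,0,0]]' |grep width; python3 f.py
```

```text
gripper_width: 0.242
t 54.48 tcp holder mm 39.1 1.6 45.4 F x,y,z -4.9 -2.8 3.8
mean Fx,y,z -5.33 -3.67 3.97
```

```bash
python3 -m pendant '[[-0.08,-0.1,-0.03,0,0,0],[-0.08,-0.15,-0.03,0,0,0],[-0.08,-0.15,-0.03,0,0,0]]' |grep width; python3 f.py
```

```text
gripper_width: 0.244
t 55.05 tcp holder mm 38.9 1.4 45.3 F x,y,z -5.0 1.9 4.9
mean Fx,y,z -4.42 1.15 4.32
```

```bash
python3 -m pendant '[[0.02,-0.07,-0.02,0,0,0],[0.02,-0.15,-0.02,0,0,0],[0.02,-0.15,-0.02,0,0,0]]' |grep width; python3 f.py
```

```text
gripper_width: 0.242
t 55.62 tcp holder mm 38.5 1.2 45.4 F x,y,z 0.8 4.1 0.7
mean Fx,y,z 0.61 3.52 0.57
```

```bash
python3 -m pendant '[[0.03,0.15,-0.02,0,0,0],[0.06,0.3,-0.03,0,0,0],[0.06,0.4,-0.03,0,0,0],[0.06,0.45,-0.03,0,0,0],[0.06,0.45,-0.03,0,0,0]]' |grep width; python3 f.py
```

```text
gripper_width: 0.248
t 56.45 tcp holder mm 39.3 1.4 45.4 F x,y,z -7.4 2.5 6.1
mean Fx,y,z -8.11 2.15 6.53
```

```bash
python3 -m pendant '[[0,0,-0.04,0,0,0],[0,0,-0.08,0,0,0],[0,0,-0.08,0,0,0]]' |grep width; python3 f.py; python3 -m pendant '[[0,-0.1,0.01,0,0,0],[0,-0.2,0.03,0,0,0],[0,-0.25,0.04,0,0,0],[0,-0.25,0.04,0,0,0]]' |grep width; python3 f.py
```

```text
gripper_width: 0.247
t 57.02 tcp holder mm 39.2 1.4 45.5 F x,y,z -7.0 2.5 2.5
mean Fx,y,z -6.59 2.57 3.05
gripper_width: 0.247
t 57.73 tcp holder mm 39.1 1.4 45.5 F x,y,z -5.0 2.1 -1.1
mean Fx,y,z -4.63 1.57 -0.9
```

```bash
python3 -m pendant '[[0,-0.1,0.02,0,0,0],[0,-0.17,0.04,0,0,0],[0,-0.17,0.04,0,0,0]]' |grep width; python3 f.py
```

```text
gripper_width: 0.245
t 58.3 tcp holder mm 38.5 1.4 45.6 F x,y,z -0.5 0.8 -4.4
mean Fx,y,z -0.7 0.51 -4.38
```

Grip forces are near zero (Fx -0.7, Fy +0.5). I set the body down fully and let go.

```bash
python3 -m pendant '[[0,0.02,0.04,0,0,0],[0,0.02,0.04,0,0,0]]' |grep force; python3 -c "
from h import *
hold()
crop(eyes.grab_frame('side'),275,125,70,60,9,'side31.png')"; python3 -m pendant '[[0,0,0,0,0,0],[0,0,0,0,0,0],[0,0,0,0,0,0]]' -0.1|grep force; python3 -c "
from h import *
hold()
crop(eyes.grab_frame('side'),275,125,70,60,9,'side32.png')
for f in ('side31','side32'):
  m=cv2.inRange(cv2.cvtColor(cv2.imread('pics/%s.png'%f),cv2.COLOR_BGR2HSV),(8,110,30),(30,255,255))
  for r in (250,260,270): x=np.where(m[r])[0]; print(f,r,x.min(),x.max())"
```

```text
force: [-1.4, 0.2, -1.5]
t 58.55 tcp holder mm 38.5 1.4 45.5 F x,y,z -1.3 0.5 -1.5
force: [-0.6, 0.7, -0.7]
t 58.98 tcp holder mm 38.7 1.4 45.6 F x,y,z -0.4 0.8 -0.7
side31 250 156 304
side31 260 155 313
side31 270 155 315
side32 250 154 301
side32 260 154 307
side32 270 153 313
```

```bash
python3 -m pendant '[[0,0,-1,0,0,0],[0,0,-3,0,0,0],[0,0,-7,0,0,0],[0,0,-11,0,0,0],[0,0,-15,0,0,0],[0,-4,-17,0,0,0],[5,-8,-17,0,0,0],[5,-12,-17,0,0,0],[5,-16,-17,0,0,0],[5,-20,-17,0,0,0],[5,-20,-17,0,0,0]]'|grep -E "clock|width"; python3 - <<'E'
from h import *
ex=np.array([.9813,.1925]);ey=np.array([-.1925,.9813]);O=np.array([.6041,.2161])
s=eyes.grab_frame('side');t=eyes.grab_frame('top')
crop(s,275,125,70,60,9,'side33.png');crop(t,150,130,100,100,6,'top33.png');crop(s,0,0,560,420,1.4,'side33b.png')
def holec(im,n):
    # dark hole centre within brass top
    return im
rows={}
for f in('side27','side33'):
  m=cv2.inRange(cv2.cvtColor(cv2.imread('pics/%s.png'%f),cv2.COLOR_BGR2HSV),(8,110,30),(30,255,255))
  M=cv2.moments(m,True); print(f,'brass centroid',M['m10']/M['m00'],M['m01']/M['m00'],[(np.where(m[r])[0].min(),np.where(m[r])[0].max()) for r in(250,260,270)])
for f in('top27','top33'):
  m=cv2.inRange(cv2.cvtColor(cv2.imread('pics/%s.png'%f),cv2.COLOR_BGR2HSV),(8,110,60),(30,255,255))
  M=cv2.moments(m,True); k=np.where(m.any(1))[0]; print(f,'centroid',M['m10']/M['m00'],M['m01']/M['m00'],'rows',k.min(),k.max())
g0=cv2.imread('pics/top0.png',0)[130:230,150:250]; g1=cv2.cvtColor(t,cv2.COLOR_RGB2GRAY)[130:230,150:250]; g27=cv2.imread('pics/top27.png',0); g27=cv2.resize(g27,(100,100),interpolation=cv2.INTER_AREA)
print('pad column profiles rows 24..38, cols 38..42 mean')
for n,g in(('0',g0),('27',g27),('33',g1)): print(n,g[24:40,39:43].mean(1).round())
E
```

```text
clock: 60.4
gripper_width: 0.449
side27 brass centroid 229.62292722608098 228.61817157874975 [(np.int64(153), np.int64(297)), (np.int64(153), np.int64(305)), (np.int64(154), np.int64(311))]
side33 brass centroid 230.76415739416922 228.4800149188786 [(np.int64(153), np.int64(301)), (np.int64(154), np.int64(307)), (np.int64(154), np.int64(313))]
top27 centroid 221.99258959849098 259.0654810024252 rows 204 311
top33 centroid 221.97747931081264 258.1520824854158 rows 204 309
pad column profiles rows 24..38, cols 38..42 mean
0 [ 58.  51.  64.  96. 123. 136. 135. 122. 101.  89.  82.  69.  64.  90.
 118. 133.]
27 [ 63.  56.  70. 104. 132. 145. 139. 120. 103.  98. 102. 106. 104. 100.
  98.  98.]
33 [ 64.  57.  70. 104. 132. 144. 137. 117. 101.  96. 101. 106. 105. 100.
  97.  98.]
```

View pics/top33.png

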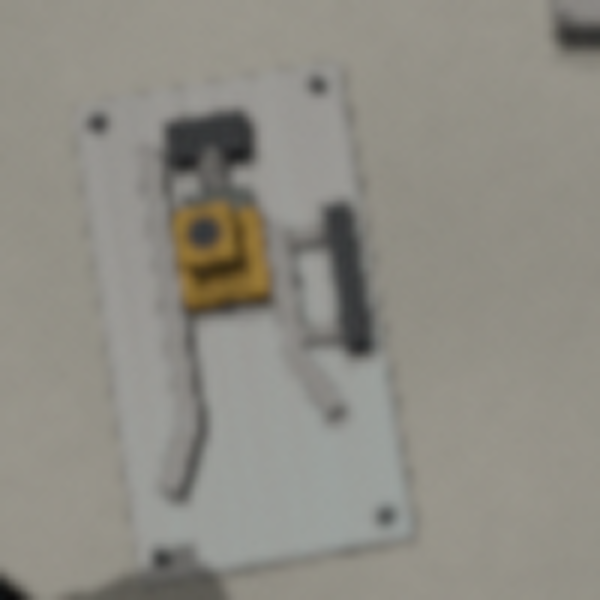

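View pics/side33.png

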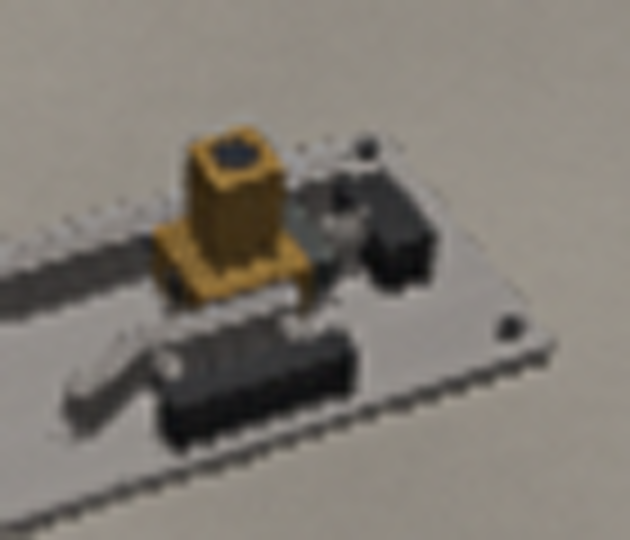

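View pics/side33b.png

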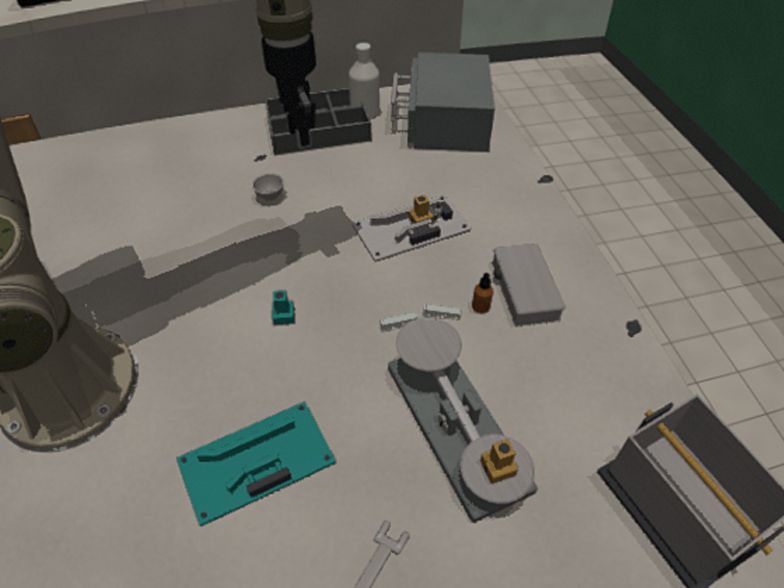

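The final picture shows A upright against the pad at (421,208), B upright on its pan at (499,460), the bystanders unmoved and the arm clear. Handing in.

```bash
python3 -c "
from cell import ctrl
print(ctrl.hand_in(), ctrl.sense()['clock'])"
```

```text
the job is handed in; nothing more can be done
the job is handed in; nothing more can be done
```

The job is handed in, at about 61 s of the 72 s allowed. The heavier body is clipped against the end stop, but the compression left on the stop is small and only roughly measured.

- **Weighing:** I stood both brass bodies on opposite pans and let go. The balance tipped to the +y side, so the body that had stood further left was the heavier one. The wrist force agreed, at about 2.1 N against 1.1 N.
- **Holder:** I slid the heavier body along the channel until the stop was pressed back by about 5 mm. The force rose 5.0 N and the body travelled 4.8 mm past contact.
- **Release:** On the first release the body sprang back to an estimated 0.6–1 mm of compression. I took hold again, pushed to about 4 mm, and eased back until the grip forces were near zero before letting go.
- **Final pictures:** The heavier body stands upright in the channel against the pad. The lighter one stands on the -y pan, no bystander looked moved, and the arm is clear.

**What is uncertain or disagreed:**
- **Remaining compression:** The last pictures put it at about 1.1 mm, against the 0.5 mm needed. That reading could be off by perhaps 0.5 mm or more.
- **Fingertip position:** The first grasp missed because the fingertips were about level with the reported tool point, not 25 mm ahead of it. The closing fingers pressed about 5 N on top of that body, which did not move, and I adjusted the grasp height after that.

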